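Close down the topping station

ROBOT

A 6-joint arm with a two-finger parallel gripper is mounted at the origin on the work surface. World frame = base frame: x ahead of the robot, y to its left, z up, the work surface at z = 0. Lengths are in m, angles in degrees, forces in N, time in s.
With the tool pointing down it reaches from about 0.375 to 0.9 m from the base axis. Payload 3.1 kg.
Tool frame: the origin (TCP) lies at the very end of the fingers, on their centre line; the grasp point (between the pads) lies 19 mm behind it; z points along the fingers, y is the line along which they close (so a half turn about z gives the same grasp; the last joint's range is limited). The gripper opens to 87 mm and grips with 3 to 60 N. Pads are 19 mm wide; open, the fingers measure 117 mm over their backs; the gripper's body (75 mm by 190 mm) begins 51 mm behind the grasp point.
Start: joints at [53.715, 30.224, 82.088, -0, 67.689, -10.227], TCP at [0.275, 0.561, 0.188] pointing down, gripper open.
Joint ranges: [-176.69, 176.69], [-43.24, 126.21], [12.49, 139.97], [-82, 262], [0, 151.66], [-163.58, 163.58]. Speed limits (degrees/s): [159.86, 159.86, 180, 180, 180, 180].

INTERFACE

Orientations are given as a 3x3 rotation matrix whose columns are the frame's x, y, z axes.
In Python, from workcell import get_state, snapshot, get_calibration, job_done gives the robot as it stands.
- The arm moves only by the tool send_rows, never from a script. Its argument "deltas" is a list of rows, each a list of 3 entries, a list of its own where there are three numbers: the shift along the world's x, y, z in mm, then the turn, a rotation vector about the world's x, y, z in rad, then the finger opening in mm, from 0 to 87. A call has 1 to 8 rows; each row shifts and turns the commanded pose from where the row before left it; what a row does not reach is not made up. A row lasts 1/8 s, in which the tool goes at most 62.5 mm and 10.7 degrees, less where a joint would pass 70% of its speed; a pose out of reach is approached as far as the arm can. A call is refused whole if a number of a shift passes 62.5 or a number of a turn 0.188, either way. A call with a gripper value outside its range is refused whole. The fingers move at their own pace and stop on an object; "squeeze" is the grip in N (left out, the last holds). Time passes only in rows, so rows that do not move let the fingers close. It gives the time, the measured TCP pose, the force, the opening and the grip force at its end, in the units of the state.
- get_state(): the state, without advancing time (a new reading comes with each control period).
- snapshot(name): name is "scene" or "top" or "wrist"; returns (picture, depth): 400x640x3 uint8, red, green, blue; 400x640 float32, m along the optical axis (not along the pixel's ray), 0 where there is no reading.
- get_calibration(name): a dict with "vertical_fov" (degrees; the focal length in pixels is half the picture's height over the tangent of half this angle, whatever the lens; pixels are square), "cx", "cy" (the principal point, pixels), "rvec" (rotation vector, rad) and "tvec" (3), from world to camera coordinates, as OpenCV has them. Camera axes: x right, y down, z forward; pixel columns grow to the right and rows downward; lengths in m; the calibration is good to about 2 mm. A picture is of the moment at which its call begins: read the wrist's pose just before it. get_calibration takes no time and is no camera call; for the wrist camera it gives the pose at the moment of the call.
- job_done(): hands the job in; it is judged then, once.
The state is a dict: "t": time; "qpos": joint angles; "qvel": joint speeds; "joint_efforts": joint torques, N m; "eef_pos": TCP position; "ee_rot": TCP orientation; "contact_force": force on the tool from outside, world axes, zero at the start; "torque": the same for the moment, N m; "opening": finger opening in m; "finger_force": force on a finger pad.
Only numpy, scipy, OpenCV 4.12 (cv2) and the standard library are available. Lean on these libraries where they do the work, as an engineer would, in place of code of your own. Each camera call takes 0.05 s, during which the arm holds its last target. There are 200 camera calls.

TASK

Close down the topping station: screw each lid fully home on the canister with the band of its own colour - set it on, turn it back (anticlockwise) until it drops into the thread, then screw it clockwise down to the stop - and hang every scoop there is on the slanted rack by its eye, one scoop to a peg. Leave the quiche, the sugar bowl and the loaf where they are.

Things in the scene. Friction and masses are not known exactly. Their poses are not given: they have to be found in the camera images.
- lid_red: red plastic screw lid, loose, skirt down, 80 to 120 g. Origin: centre of the skirt's lower edge, z up. Round, 62 mm across, 23 mm high to its flat top; on top a white finger bar 56 long (lid's x), 14 wide (y), 22 mm high: 45 mm over all. Four lugs inside the skirt's lower edge, 90 degrees apart on x and y.
- lid_red_grip (a point): middle of the red lid's finger bar, 34 mm above the lid's origin.
- jar_red: white canister with a red band, fixed. Origin: centre of its underside, z up. Body 76 mm across, 78 high, neck 46 mm across (53 over the steel thread), rim 100 mm up, mouth closed by a seal of the same colour. Four-start thread, the same every 90 degrees; its starts lie at a new angle each run, NOT given by the jar's yaw. Play 1 mm sideways, 2.5 mm up and down.
- jar_red_rim (a point): centre of that canister's rim. Lid origin above jar origin: 93 to 100 mm riding on top of the thread, where stops bar it clockwise; turned anticlockwise (from above) up to 90 degrees it meets an opening 20 degrees wide and can drop to 88 mm; then clockwise 50 to 70 degrees, sinking 5 mm, to a hard stop at 83.5 mm. Friction keeps it there.
- lid_blue: blue plastic screw lid, loose, skirt down, 80 to 120 g. Origin: centre of the skirt's lower edge, z up. Round, 62 mm across, 23 mm high to its flat top; on top a white finger bar 56 long (lid's x), 14 wide (y), 22 mm high: 45 mm over all. Four lugs inside the skirt's lower edge, 90 degrees apart on x and y.
- lid_blue_grip (a point): middle of the blue lid's finger bar, 34 mm above the lid's origin.
- jar_blue: white canister with a blue band, fixed. Origin: centre of its underside, z up. Body 76 mm across, 78 high, neck 46 mm across (53 over the steel thread), rim 100 mm up, mouth closed by a seal of the same colour. Four-start thread, the same every 90 degrees; its starts lie at a new angle each run, NOT given by the jar's yaw. Play 1 mm sideways, 2.5 mm up and down.
- jar_blue_rim (a point): centre of that canister's rim. Lid origin above jar origin: 93 to 100 mm riding on top of the thread, where stops bar it clockwise; turned anticlockwise (from above) up to 90 degrees it meets an opening 20 degrees wide and can drop to 88 mm; then clockwise 50 to 70 degrees, sinking 5 mm, to a hard stop at 83.5 mm. Friction keeps it there.
- scoop_1: small steel (silver) scoop, loose, lying flat, may be absent, 55 to 90 g. Origin: centre of the cup's underside; x along the handle to the eye, z the way the cup opens (up). Cup 43 mm across, 20 high; straight handle 14 mm wide, 8 thick, from x = 21 to 105 mm, its middle 16 mm up; at its end an eye: ring of 7 mm wire, hole 23 mm.
- scoop_1_eye (a point): centre of the hole in scoop_1's eye: 120 mm along x, 16 mm up from its origin; the hole's axis is the scoop's z.
- scoop_2: small copper (reddish) scoop, loose, lying flat, may be absent, 55 to 90 g. Origin: centre of the cup's underside; x along the handle to the eye, z the way the cup opens (up). Cup 43 mm across, 20 high; straight handle 14 mm wide, 8 thick, from x = 21 to 105 mm, its middle 16 mm up; at its end an eye: ring of 7 mm wire, hole 23 mm.
- scoop_2_eye (a point): centre of the hole in scoop_2's eye: 120 mm along x, 16 mm up from its origin; the hole's axis is the scoop's z.
- scoop_3: small brass (yellow) scoop, loose, lying flat, may be absent, 55 to 90 g. Origin: centre of the cup's underside; x along the handle to the eye, z the way the cup opens (up). Cup 43 mm across, 20 high; straight handle 14 mm wide, 8 thick, from x = 21 to 105 mm, its middle 16 mm up; at its end an eye: ring of 7 mm wire, hole 23 mm.
- scoop_3_eye (a point): centre of the hole in scoop_3's eye: 120 mm along x, 16 mm up from its origin; the hole's axis is the scoop's z.
- rack: fixed scoop rack: wooden board 270 mm wide (y), 200 long, leaning back at 40 degrees to the counter, low edge to the robot; three pegs 80 mm apart in a row near its top, square to the board, so pointing up and to the robot, 50 degrees above level. Origin: on the counter under the board's middle; -x is the front, z up.
- peg_1: left peg of the rack as the robot sees it: 9 mm thick, 55 mm long. Origin: its root on the board's face; z out along the peg to its tip, x up the slope of the board, y across it.
- peg_2: middle peg of the rack as the robot sees it: 9 mm thick, 55 mm long. Origin: its root on the board's face; z out along the peg to its tip, x up the slope of the board, y across it.
- peg_3: right peg of the rack as the robot sees it: 9 mm thick, 55 mm long. Origin: its root on the board's face; z out along the peg to its tip, x up the slope of the board, y across it.
- quiche: bystander: quiche on a white plate, 160 mm across, 31 mm high; origin under its centre.
- sugar_bowl: bystander: blue bowl, 90 mm across, 55 mm high; origin under its centre.
- loaf: bystander: brown loaf 170 x 85 x 50 mm; origin under its centre.
Things that resemble listed ones, but are neither listed nor needed, are in the scene too. Leave any brown or pink look-alike of the lid_red alone.

How it is judged:
By the outcome, as a careful person would: the job done as asked, in the order asked, and still so for the second after the job is handed in, with the robot touching nothing.
Of scoop_1, scoop_2, scoop_3 only 2 to 3 are there at a start; the rules pass over those that are not, and their reading is None.
At some moment in a run one of lid_red, lid_blue, scoop_1, scoop_2, scoop_3 may be knocked a few centimetres aside while the robot is not near it.
Once in a run the grip may slacken for a moment while it holds something.
It also fails if it takes over 210 s, if anything falls off the work surface, if the arm or the gripper's body presses on something with over 40 N, if the wrist force passes 120 N, or if a joint passes its speed limit or range.

## Working session

There is one attempt and no reset: what is moved stays moved. The work goes in short steps, Python scripts to look and compute and a tool call to move; the robot and the scene stay as the last step left them, time stands still between calls to the robot, and variables do not carry over. Pictures are saved under pics/ and viewed, at most 14 in all, crops included, and the job is handed in when it is done.

Besides the shell and the picture viewer there is one more tool, called after "Request:" by a JSON object that holds its "method" and its "body". send_rows: Moves the arm, as the interface text tells. Its arguments: {"type":"object","properties":{"deltas":{"type":"array","items":{"type":"array"}},"squeeze":{"type":"number"}},"required":["deltas"]}

```bash
mkdir -p pics; cat > h.py <<'E'
import numpy as np, cv2
from workcell import get_state, snapshot, get_calibration, job_done
def cal(n):
    c=get_calibration(n); f=200/np.tan(np.radians(c["vertical_fov"])/2)
    R=cv2.Rodrigues(np.array(c["rvec"],float))[0]; return f,c["cx"],c["cy"],R,np.array(c["tvec"],float).reshape(3)
def cast(C,u,v,z):
    f,cx,cy,R,t=C; o=-R.T@t; d=R.T@np.array([(u-cx)/f,(v-cy)/f,1.]); return o+d*(z-o[2])/d[2]
def proj(C,p):
    f,cx,cy,R,t=C; q=R@np.asarray(p,float)+t; return np.array([cx+f*q[0]/q[2],cy+f*q[1]/q[2]])
def cloud(C,D):
    f,cx,cy,R,t=C; v,u=np.mgrid[:D.shape[0],:D.shape[1]]
    P=np.stack([(u-cx)/f*D,(v-cy)/f*D,D],-1); return (P-t)@R
def save(n,im,s=1,crop=None):
    if crop: im=im[crop[1]:crop[3],crop[0]:crop[2]]
    im=cv2.resize(im,None,fx=s,fy=s,interpolation=cv2.INTER_CUBIC) if s!=1 else im
    cv2.imwrite(f"pics/{n}.png",im[...,::-1])
E
python3 - <<'E'
from h import *
for n in("top","scene"):
    im,d=snapshot(n); save(n+"0",im); np.savez(n+"0.npz",im=im,d=d); C=cal(n); print(n,C, (d>0).mean())
print(get_state())
E
```

```text
top (np.float64(481.2807436201216), 313.15524035883783, 194.13312649817377, array([[ 0.00390061, -0.99998975, -0.00229892],
       [-0.99597628, -0.0036791 , -0.0895417 ],
       [ 0.08953232,  0.00263894, -0.99598042]]), array([-0.004912  ,  0.54867646,  1.30596796])) 0.99611328125
scene (np.float64(463.63878965236836), 322.70309721672055, 202.49777471674943, array([[ 0.65561325,  0.75493348, -0.01570669],
       [ 0.48055225, -0.43319424, -0.76250396],
       [-0.58244382,  0.49235982, -0.64679286]]), array([-0.38784203, -0.16060406,  1.88067595])) 0.9961328125
{'t': 0.1, 'qpos': array([ 5.37144353e+01,  3.02722923e+01,  8.21492938e+01,  1.23250283e-03,
        6.76898178e+01, -1.02276223e+01]), 'qvel': array([-0.05647265, -0.07770945, -0.2027436 , -0.07590966, -0.01534797,
        0.04598282]), 'joint_efforts': array([-5.91413868e-05, -4.40987027e+01, -1.77150625e+01,  6.34762365e-02,
        5.33659535e-02, -1.54654094e-05]), 'eef_pos': array([0.27408278, 0.5608872 , 0.18678262]), 'ee_rot': array([[-8.98346460e-01,  4.39286099e-01, -1.16673645e-03],
       [ 4.39287497e-01,  8.98345187e-01, -1.55553096e-03],
       [ 3.64808952e-04, -1.90993846e-03, -9.99998110e-01]]), 'contact_force': array([ 0.31737625,  0.51350674, -0.20978573]), 'torque': array([-0.00538906, -0.00189717,  0.02118017]), 'finger_force': 0.0, 'opening': 0.08740023614498815}
```

View pics/top0.png

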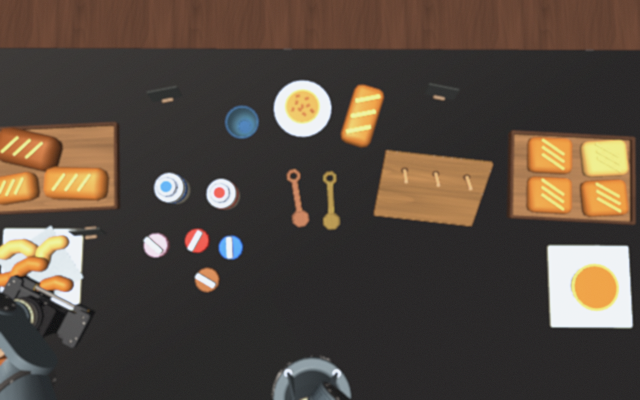

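View pics/scene0.png

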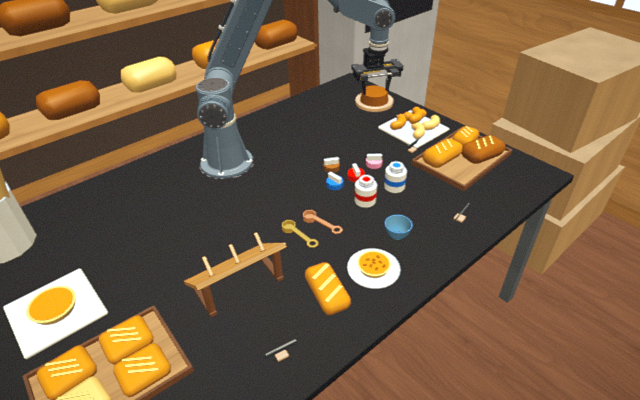

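The top view shows the lids at red (197,240) and blue (231,247), with look-alikes at pink (155,245) and brown (206,280). The jars are at blue (170,187) and red (222,193). The scoops are copper (cup 301,218; eye 294,175) and brass (cup 332,221; eye 329,178). The rack is near (435,188), with pegs at (405,175), (436,179) and (468,182). There is no steel scoop.

```bash
python3 - <<'E'
from h import *
C=cal("top"); 
for n,u,v,z in [("lidR",197,240,.045),("lidB",231,247,.045),("pink",155,245,.045),("brown",206,280,.045),("jarB",170,187,.1),("jarR",222,193,.1),("copcup",301,218,.02),("copeye",294,175,.016),("brcup",332,221,.02),("breye",329.5,178,.016),("bowl",241,122,.05),("loaf",362,115,.05)]:
    print(n,cast(C,u,v,z).round(3))
d=np.load("top0.npz"); P=cloud(C,d["d"].astype(float)); 
# rack plane
Q=P[160:222,385:480].reshape(-1,3); Q=Q[(Q[:,2]>.02)]
A=np.c_[Q[:,:2],np.ones(len(Q))]; w=np.ones(len(Q),bool)
for _ in range(8):
    s=np.linalg.lstsq(A[w],Q[w,2],rcond=None)[0]; w=abs(A@s-Q[:,2])<.004
n=np.r_[-s[:2],1]; n/=np.linalg.norm(n); print("plane",s,"n",n,w.mean(),"tilt",np.degrees(np.arccos(n[2])),"yaw",np.degrees(np.arctan2(-n[1],-n[0])))
r=(A@s-Q[:,2]); print(Q[w].min(0),Q[w].max(0))
h=(P@np.r_[-s[:2],1]-s[2])*n[2]
m=((h>.012)&(h<.08)); m[:,:380]=0;m[:,490:]=0;m[:150]=0;m[225:]=0
k,l,st,ce=cv2.connectedComponentsWithStats(m.astype(np.uint8))
for i in range(1,k):
    if st[i,4]>5:
        q=P[l==i]; hh=h[l==i]; tip=q[hh>hh.max()-.01].mean(0); print(st[i],tip.round(3),hh.max().round(3),ce[i])
c=d["im"][150:300,140:350]; save("top0c",d["im"],3.5,(130,160,350,300))
E
```

```text
lidR [0.421 0.31  0.045]
lidB [0.403 0.218 0.045]
pink [0.407 0.423 0.045]
brown [0.315 0.283 0.045]
jarB [0.559 0.371 0.1  ]
jarR [0.544 0.235 0.1  ]
copcup [0.483 0.03  0.02 ]
copeye [0.603 0.051 0.016]
brcup [ 0.475 -0.055  0.02 ]
breye [ 0.595 -0.048  0.016]
bowl [0.745 0.196 0.05 ]
loaf [ 0.766 -0.136  0.05 ]
plane [ 0.82221477 -0.08093625 -0.39300628] n [-0.63386447  0.06239563  0.77092323] 0.8001403755044745 tilt 39.56313361149377 yaw -5.6219054931458015
[ 0.47564987 -0.44300584  0.02125083] [ 0.62677264 -0.18544108  0.15214572]
[404 171   4  13  39] [ 0.569 -0.233  0.164] 0.058 [405.46153846 177.30769231]
[435 175   6  12  41] [ 0.561 -0.313  0.164] 0.058 [437.2195122  180.80487805]
[466 178   7  13  46] [ 0.552 -0.392  0.165] 0.059 [468.93478261 184.2173913 ]
```

View pics/top0c.png

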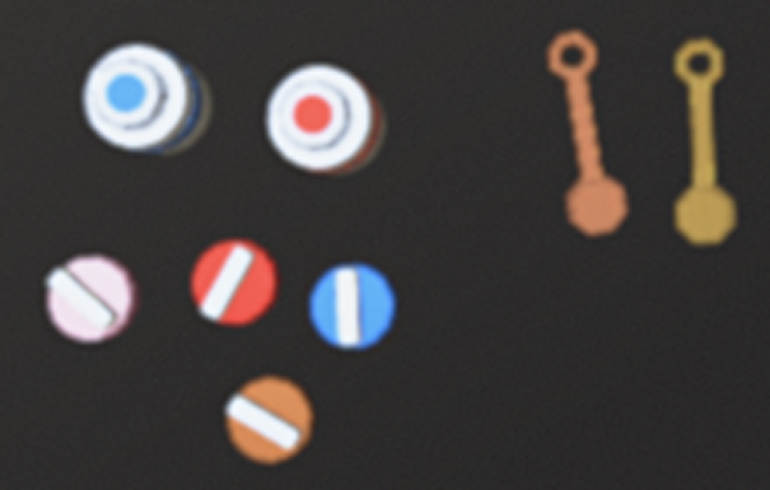

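Request:
{"method": "send_rows", "body": {"deltas": [[[20, -40, 18], [0, 0, 0], 87], [[25, -42, 18], [0, 0, 0], 87], [[25, -42, 18], [0, 0, 0], 87], [[25, -42, 18], [0, 0, 0], 87], [[25, -42, 18], [0, 0, 0], 87], [[26, -42, 18], [0, 0, 0], 87], [[0, 0, 0], [0, 0, 0], 60], [[0, 0, 0], [0, 0, 0], 60]], "squeeze": 40}}

```text
t: 1.1
eef_pos: [0.4198, 0.3115, 0.2951]
ee_rot: [[-0.898, 0.44, -0.002], [0.44, 0.898, 0.0], [0.001, -0.001, -1.0]]
contact_force: [-0.4, -0.3, 0.5]
opening: 0.0744
finger_force: 0.0
```

```bash
cat >> h.py <<'E'
def shot(tag,show=True):
    C=cal("wrist"); im,d=snapshot("wrist"); np.savez(tag+".npz",im=im,d=d); save(tag,im) if show else 0
    s=get_state(); R=s["ee_rot"]; print("t",round(s["t"],2),"tcp",s["eef_pos"].round(4),"yawY",np.degrees(np.arctan2(R[1,1],R[0,1])).round(2),"z",R[:,2].round(3),"op",round(s["opening"],4),"F",s["contact_force"].round(1)); return C,im,d.astype(float)
E
python3 - <<'E'
from h import *
C,im,d=shot("w1"); print("cam",(-C[3].T@C[4]).round(3),C[3].round(2).tolist(),C[0])
E
```

```text
t 1.15 tcp [0.4194 0.3119 0.2948] yawY 63.98 z [-0.002 -0.    -1.   ] op 0.0709 F [ 0.2 -0.2 -0.4]
cam [0.351 0.345 0.493] [[0.44, 0.9, 0.0], [0.86, -0.42, 0.28], [0.25, -0.12, -0.96]] 340.41378157180554
```

View pics/w1.png

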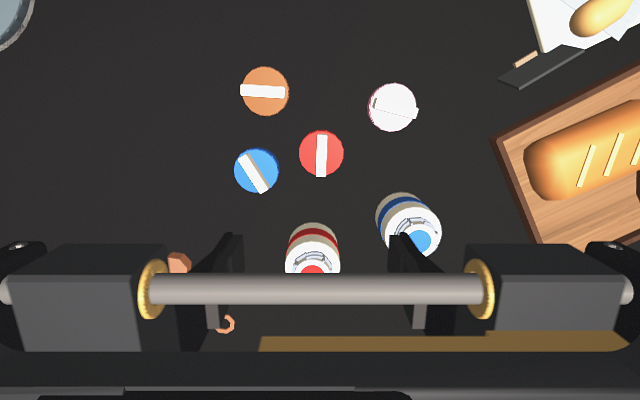

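The wrist view shows the red lid at (321,153) with its bar vertical in the image, blue at (256,170), brown at (264,91) and pink at (392,107). The red jar's seal at (312,270) is partly hidden by the gripper bar, so I'll move back for a clear view.

Request:
{"method": "send_rows", "body": {"deltas": [[[-40, 0, 0], [0, 0, 0], 50], [[-40, 0, 0], [0, 0, 0], 50], [[-30, 0, 0], [0, 0, 0], 50], [[0, 0, 0], [0, 0, 0], 50], [[0, 0, 0], [0, 0, 0], 50]]}}

```text
t: 1.78
eef_pos: [0.3107, 0.3123, 0.2956]
ee_rot: [[-0.899, 0.438, 0.001], [0.438, 0.899, 0.0], [-0.001, 0.0, -1.0]]
contact_force: [0.4, 0.2, 0.8]
opening: 0.0502
finger_force: 0.0
```

```bash
cat >> h.py <<'E'
HUE={"red":[(0,6),(174,180)],"blue":[(98,118)],"copper":[(5,14)],"brass":[(20,28)]}
def mask(im,c,smin=110,vmin=90):
    h=cv2.cvtColor(im,cv2.COLOR_RGB2HSV); m=np.zeros(h.shape[:2],np.uint8)
    for a,b in HUE[c]: m|=cv2.inRange(h,(a,smin,vmin),(b,255,255))
    return m
def on(C,uv,z): return np.array([cast(C,u,v,z)[:2] for u,v in uv])
def lid(C,im,d,c,guess,base=0.,rad=.045):
    """bar centre & angle from white pixels near the guess, bar top at base+.045"""
    P=cloud(C,d); near=np.hypot(P[...,0]-guess[0],P[...,1]-guess[1])<rad
    col=near&(mask(im,c)>0)&(abs(P[...,2]-base-.02)<.015)
    vv,uu=np.nonzero(col&(P[...,2]>base+.015)); 
    w=near&(im.min(-1)>150)&(abs(P[...,2]-base-.045)<.012)
    k,l,st,ce=cv2.connectedComponentsWithStats(w.astype(np.uint8)); i=1+np.argmax(st[1:,4]); vv2,uu2=np.nonzero(l==i)
    q=on(C,np.c_[uu2,vv2],base+.045).astype(np.float32); r=cv2.minAreaRect(q*1000)
    b=cv2.boxPoints(r); e=b[1]-b[0]; f=b[2]-b[1]; e=e if np.hypot(*e)>np.hypot(*f) else f
    print(c,"bar",(np.array(r[0])/1000).round(4),"size",np.round(r[1],1),"ang",np.degrees(np.arctan2(e[1],e[0])).round(1)%180,"n",len(q),"z",np.median(P[l==i][:,2]).round(4),"capz",np.median(P[col][:,2]).round(4) if col.any() else None)
def seal(C,im,c,guess,z=.1,rad=.03):
    vv,uu=np.nonzero(mask(im,c,80,150)); q=on(C,np.c_[uu,vv],z); q=q[np.hypot(*(q-guess).T)<rad]
    r=cv2.minEnclosingCircle((q*1000).astype(np.float32)); print(c,"seal mean",q.mean(0).round(4),"circ",np.round(r,1) if 0 else r,len(q))
E
python3 - <<'E'
from h import *
d0=np.load("w1.npz"); 
C,im,d=shot("w2"); 
for c,g in(("red",(.421,.31)),("blue",(.403,.218))): lid(C,im,d,c,g)
for c,g in(("red",(.54,.24)),("blue",(.555,.38))): seal(C,im,c,g)
z=np.load("top0.npz");T=cal("top")
for c,g in(("red",(.421,.31)),("blue",(.403,.218))): lid(T,z["im"],z["d"].astype(float),c,g)
for c,g in(("red",(.544,.24)),("blue",(.559,.38))): seal(T,z["im"],c,g)
E
```

```text
t 1.82 tcp [0.3112 0.3121 0.2955] yawY 64.0 z [ 0.001  0.    -1.   ] op 0.05 F [-0.2 -0.  -0.7]
red bar [0.4186 0.3197] size [13.7 55.8] ang 151.8 n 368 z 0.0455 capz 0.0235
blue bar [0.4005 0.2263] size [56.1 14.3] ang 4.5 n 363 z 0.0455 capz 0.0234
red seal mean [0.5367 0.2486] circ ((539.4246215820312, 246.95504760742188), 13.649237632751465) 102
blue seal mean [nan nan] circ ((0.0, 0.0), 0.0) 0
red bar [0.4202 0.316 ] size [14.2 57.2] ang 151.3 n 112 z 0.0447 capz 0.0228
blue bar [0.4003 0.2221] size [53.7 13.5] ang 1.1 n 110 z 0.0449 capz 0.0231
red seal mean [0.5461 0.2429] circ ((546.1910400390625, 242.71319580078125), 13.815664291381836) 91
blue seal mean [0.5615 0.3826] circ ((561.7532958984375, 382.8139343261719), 14.475227355957031) 96h.py:38: RuntimeWarning: Mean of empty slice.
  r=cv2.minEnclosingCircle((q*1000).astype(np.float32)); print(c,"seal mean",q.mean(0).round(4),"circ",np.round(r,1) if 0 else r,len(q))
  ret = um.true_divide(
```

View pics/w2.png

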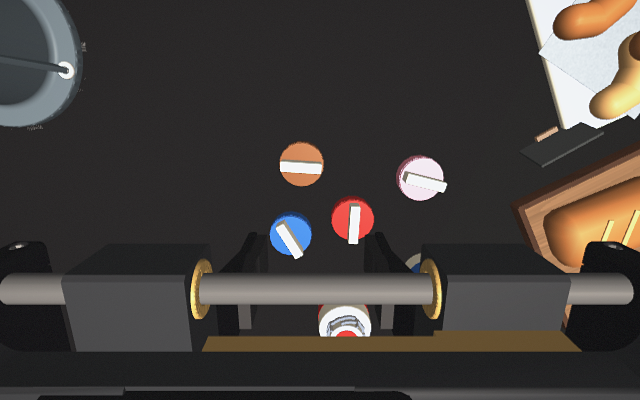

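The camera looks back towards the base: image down is away from the robot. So I'll hover over the jars to see everything.

Request:
{"method": "send_rows", "body": {"deltas": [[[40, 0, 0], [0, 0, 0], 50], [[50, 0, 0], [0, 0, 0], 50], [[50, 0, 0], [0, 0, 0], 50], [[50, 0, 0], [0, 0, 0], 50], [[45, 0, 0], [0, 0, 0], 50], [[0, 0, 0], [0, 0, 0], 50], [[0, 0, 0], [0, 0, 0], 50]]}}

```text
t: 2.7
eef_pos: [0.5453, 0.3111, 0.2946]
ee_rot: [[-0.898, 0.44, -0.002], [0.44, 0.898, -0.001], [0.002, -0.001, -1.0]]
contact_force: [-1.3, -0.5, 0.3]
opening: 0.0499
finger_force: 0.0
```

```bash
python3 - <<'E'
from h import *
C,im,d=shot("w3"); 
for c,g in(("red",(.421,.31)),("blue",(.403,.218))): lid(C,im,d,c,g)
for c,g in(("red",(.544,.24)),("blue",(.561,.38))): seal(C,im,c,g)
E
```

```text
t 2.75 tcp [0.5448 0.3113 0.295 ] yawY 63.94 z [-0.002 -0.    -1.   ] op 0.05 F [ 0.5 -0.5 -0.4]
red bar [0.4201 0.32  ] size [13.8 55.3] ang 151.9 n 571 z 0.0453 capz 0.0235
blue bar [0.4021 0.2276] size [57.  16.4] ang 4.0 n 611 z 0.045 capz 0.0233
red seal mean [0.5446 0.2444] circ ((544.6115112304688, 244.28518676757812), 15.626543998718262) 519
blue seal mean [0.562 0.38 ] circ ((559.8893432617188, 384.34454345703125), 15.189949989318848) 291
```

Request:
{"method": "send_rows", "body": {"deltas": [[[-40, 2, 0], [0, 0, -0.02], 50], [[-45, 2, -10], [0, 0, -0.017], 50], [[-40, 3, -40], [0, 0, 0], 50], [[0, 0, -50], [0, 0, 0], 50], [[0, 0, -50], [0, 0, 0], 50], [[0, 0, -50], [0, 0, 0], 50], [[0, 0, -45], [0, 0, 0], 50], [[0, 0, -24], [0, 0, 0], 50]]}}

```text
t: 3.75
eef_pos: [0.4183, 0.3181, 0.0252]
ee_rot: [[-0.882, 0.471, -0.003], [0.471, 0.882, -0.001], [0.002, -0.002, -1.0]]
contact_force: [-0.3, 0.8, -1.2]
opening: 0.0499
finger_force: 0.0
```

Request:
{"method": "send_rows", "body": {"deltas": [[[0, 0, 0], [0, 0, 0], 50], [[0, 0, 0], [0, 0, 0], 8], [[0, 0, 0], [0, 0, 0], 8], [[0, 0, 0], [0, 0, 0], 8], [[0, 0, 0], [0, 0, 0], 8], [[0, 0, 0], [0, 0, 0], 8]]}}

```text
t: 4.5
eef_pos: [0.4206, 0.3185, 0.0269]
ee_rot: [[-0.881, 0.472, 0.0], [0.472, 0.881, 0.0], [-0.0, 0.0, -1.0]]
contact_force: [0.3, 0.5, 0.2]
opening: 0.0111
finger_force: 0.0
```

```bash
python3 - <<'E'
from h import *
C,im,d=shot("w4"); save("w4c",im,2,(160,60,480,320))
lid(C,im,d,"red",(.42,.318))
E
```

```text
t 4.55 tcp [0.4206 0.3185 0.0268] yawY 61.82 z [ 0.  0. -1.] op 0.0099 F [-0.6 -0.2 -0.1]
red bar [0.4169 0.3205] size [13.2 50.4] ang 152.4 n 1905 z 0.0455 capz 0.0235
```

View pics/w4c.png

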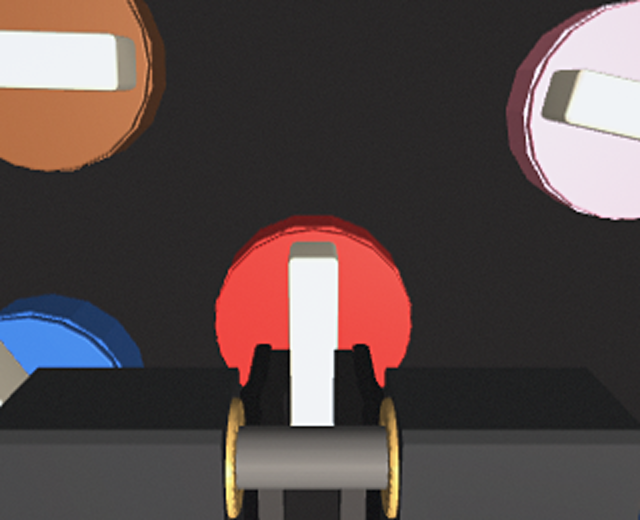

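The view shows the fingers either side of the white bar, but the opening reads 9.9 mm with no force. I'll close further.

Request:
{"method": "send_rows", "body": {"deltas": [[[0, 0, 0], [0, 0, 0], 0], [[0, 0, 0], [0, 0, 0], 0], [[0, 0, 0], [0, 0, 0], 0], [[0, 0, 0], [0, 0, 0], 0]]}}

```text
t: 5.05
eef_pos: [0.4205, 0.3184, 0.0266]
ee_rot: [[-0.881, 0.472, -0.0], [0.472, 0.881, -0.0], [0.0, -0.0, -1.0]]
contact_force: [-0.5, 0.4, -0.2]
opening: 0.0008
finger_force: 0.0
```

```bash
python3 - <<'E'
from h import *
C,im,d=shot("w5"); save("w5c",im,2,(160,60,480,320))
s=get_state(); t=s["eef_pos"];R=s["ee_rot"]
for y in(-.02,-.007,0,.007,.02):
  for z in(0,-.019): print(y,z,proj(C,t+R@[0,y,z]).round(1))
P=cloud(C,d); print(P[240:262,310:330].reshape(-1,3).mean(0)); print(P[[215,225,235,245,255,265]][:,[290,305,317,330,345],2].round(3)); print(s["finger_force"],s["opening"])
E
```

```text
t 5.1 tcp [0.4205 0.3184 0.0266] yawY 61.82 z [-0. -0. -1.] op 0.0005 F [ 0.9 -0.3  0.5]
-0.02 0 [283.9 227.4]
-0.02 -0.019 [280.9 239.6]
-0.007 0 [304.8 227.4]
-0.007 -0.019 [303.8 239.6]
0 0 [316.1 227.4]
0 -0.019 [316.2 239.6]
0.007 0 [327.4 227.4]
0.007 -0.019 [328.6 239.6]
0.02 0 [348.4 227.4]
0.02 -0.019 [351.5 239.6]
[0.41206754 0.32454347 0.0818267 ]
[[0.024 0.045 0.046 0.023 0.024]
 [0.023 0.045 0.045 0.024 0.025]
 [0.023 0.066 0.063 0.067 0.024]
 [0.139 0.075 0.075 0.079 0.139]
 [0.144 0.086 0.087 0.09  0.144]
 [0.148 0.096 0.088 0.099 0.15 ]]
0.0 0.0005340365713010521
```

View pics/w5c.png

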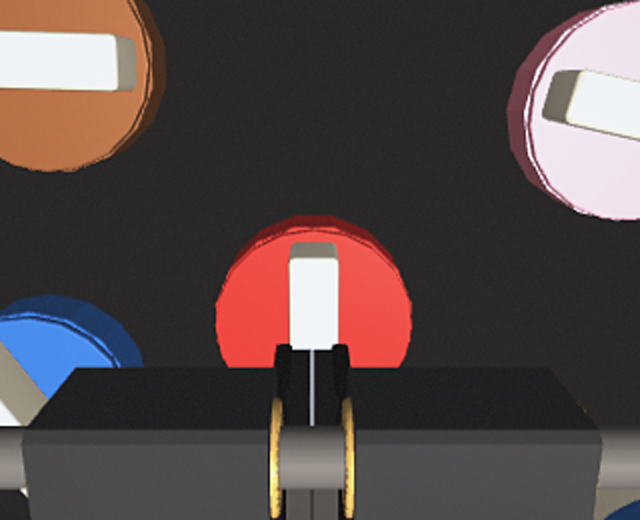

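```bash
python3 - <<'E'
from h import *
s=get_state(); t=s["eef_pos"];R=s["ee_rot"]; C=cal("wrist")
for n in("w5","w4"):
  d=np.load(n+".npz")["d"].astype(float); P=(cloud(C,d)-t)@R
  for u in (302,306,312,321,330,340,344):
    print(n,u,[(v,(P[v,u]*1000).round(0).astype(int).tolist()) for v in range(226,262,5)])
E
```

```text
w5 302 [(226, [0, -9, 4]), (231, [-3, -9, 2]), (236, [12, -7, -41]), (241, [11, -7, -47]), (246, [11, -7, -53]), (251, [12, -6, -60]), (256, [12, -6, -64]), (261, [11, -6, -68])]
w5 306 [(226, [8, -6, -19]), (231, [4, -6, -17]), (236, [10, -5, -37]), (241, [10, -5, -44]), (246, [10, -5, -50]), (251, [10, -5, -55]), (256, [10, -5, -61]), (261, [10, -4, -65])]
w5 312 [(226, [8, -2, -20]), (231, [5, -2, -20]), (236, [10, -2, -37]), (241, [10, -2, -44]), (246, [10, -2, -50]), (251, [10, -2, -55]), (256, [10, -2, -61]), (261, [10, -2, -66])]
w5 321 [(226, [8, 3, -18]), (231, [5, 3, -19]), (236, [10, 2, -38]), (241, [10, 2, -44]), (246, [10, 2, -50]), (251, [10, 2, -55]), (256, [10, 2, -61]), (261, [10, 2, -65])]
w5 330 [(226, [0, 9, 3]), (231, [-4, 9, 4]), (236, [11, 7, -41]), (241, [11, 7, -47]), (246, [12, 6, -54]), (251, [11, 6, -58]), (256, [11, 6, -63]), (261, [11, 6, -68])]
w5 340 [(226, [0, 15, 3]), (231, [-3, 15, 2]), (236, [-7, 15, 3]), (241, [-10, 15, 2]), (246, [38, 6, -112]), (251, [38, 6, -116]), (256, [38, 6, -118]), (261, [38, 6, -121])]
w5 344 [(226, [0, 18, 3]), (231, [-4
[... 689 characters left out ...]
321 [(226, [8, 3, -17]), (231, [5, 3, -18]), (236, [2, 3, -19]), (241, [-1, 3, -18]), (246, [-4, 3, -19]), (251, [-7, 3, -19]), (256, [-10, 3, -19]), (261, [-14, 3, -18])]
w4 330 [(226, [-1, 9, 4]), (231, [-4, 9, 3]), (236, [10, 7, -38]), (241, [10, 7, -44]), (246, [10, 6, -50]), (251, [10, 6, -56]), (256, [10, 6, -60]), (261, [9, 6, -64])]
w4 340 [(226, [0, 15, 2]), (231, [-4, 15, 4]), (236, [11, 12, -41]), (241, [11, 11, -47]), (246, [12, 11, -54]), (251, [12, 10, -59]), (256, [10, 10, -61]), (261, [10, 10, -65])]
w4 344 [(226, [0, 18, 3]), (231, [-4, 18, 3]), (236, [11, 14, -41]), (241, [12, 13, -48]), (246, [11, 13, -52]), (251, [11, 12, -58]), (256, [12, 12, -64]), (261, [11, 12, -68])]
```

The depth picture puts the visible finger ends about 33 mm above the stated TCP, so the fingers closed above the bar. I'll open, descend in small steps and watch the force.

Request:
{"method": "send_rows", "body": {"deltas": [[[0, 0, 0], [0, 0, 0], 40], [[0, 0, 0], [0, 0, 0], 40], [[0, 0, 0], [0, 0, 0], 40], [[0, 0, 0], [0, 0, 0], 40], [[0, 0, 0], [0, 0, 0], 40], [[0, 0, 0], [0, 0, 0], 40]]}}

```text
t: 5.85
eef_pos: [0.4205, 0.3185, 0.0266]
ee_rot: [[-0.881, 0.472, -0.0], [0.472, 0.881, -0.0], [0.0, -0.0, -1.0]]
contact_force: [-0.6, -0.5, 0.1]
opening: 0.0393
finger_force: 0.0
```

Request:
{"method": "send_rows", "body": {"deltas": [[[0, 0, -3], [0, 0, 0], 40], [[0, 0, -3], [0, 0, 0], 40], [[0, 0, 0], [0, 0, 0], 40]]}}

```text
t: 6.22
eef_pos: [0.4202, 0.3183, 0.0203]
ee_rot: [[-0.881, 0.472, -0.001], [0.472, 0.881, -0.0], [0.0, -0.001, -1.0]]
contact_force: [0.8, 0.9, 0.1]
opening: 0.04
finger_force: 0.0
```

```bash
python3 - <<'E'
from h import *
C,im,d=shot("w6"); s=get_state(); t=s["eef_pos"];R=s["ee_rot"]
P=(cloud(C,d)-t)@R; w=(abs(P[...,0])<14)&(abs(P[...,1])<45)&(P[...,2]<-24)
vv,uu=np.nonzero(w); 
for side in(-1,1):
    q=P[w]; q=q[q[:,1]*side>0]; print(side,q[:,2].max(), q[q[:,2]>q[:,2].max()-.004].mean(0).round(4))
print(s["finger_force"],s["torque"])
E
```

```text
t 6.28 tcp [0.4203 0.3184 0.0204] yawY 61.82 z [-0. -0. -1.] op 0.0401 F [ 0.7  0.3 -0.2]Traceback (most recent call last):
  File "<stdin>", line 6, in <module>
    return umr_maximum(a, axis, None, out, keepdims, initial, where)
ValueError: zero-size array to reduction operation maximum which has no identity
```

No contact with the TCP below the lid's top, so the TCP reading really is too low. I'll fix the unit slip in my check.

```bash
python3 - <<'E'
from h import *
C=cal("wrist");s=get_state(); t=s["eef_pos"];R=s["ee_rot"]
for n in("w6",):
  d=np.load(n+".npz")["d"].astype(float)
  P=(cloud(C,d)-t)@R; w=(abs(P[...,0])<.014)&(abs(P[...,1])<.045)&(P[...,2]<-.03)
  for side in(-1,1):
    q=P[w&(P[...,1]*side>0)]; print(side,q[:,2].max().round(4),q[q[:,2]>q[:,2].max()-.004].mean(0).round(4))
  print([(v,(P[v,290]*1000).round().tolist()) for v in range(215,260,4)])
E
```

```text
-1 -0.0345 [ 0.0059 -0.0231 -0.037 ]
1 -0.0347 [ 0.0059  0.0223 -0.0371]
[(215, [9.0, -16.0, -3.0]), (219, [7.0, -16.0, -4.0]), (223, [4.0, -16.0, -4.0]), (227, [1.0, -16.0, -3.0]), (231, [-1.0, -16.0, -4.0]), (235, [-4.0, -16.0, -3.0]), (239, [-7.0, -16.0, -3.0]), (243, [-9.0, -16.0, -3.0]), (247, [-12.0, -16.0, -3.0]), (251, [-15.0, -16.0, -3.0]), (255, [-17.0, -16.0, -3.0]), (259, [-20.0, -16.0, -3.0])]
```

Request:
{"method": "send_rows", "body": {"deltas": [[[0, 0, -5], [0, 0, 0], 40], [[0, 0, -5], [0, 0, 0], 40], [[0, 0, -4], [0, 0, 0], 40], [[0, 0, 0], [0, 0, 0], 40]]}}

```text
t: 6.78
eef_pos: [0.4202, 0.3183, 0.0062]
ee_rot: [[-0.881, 0.472, -0.001], [0.472, 0.881, -0.0], [0.001, -0.001, -1.0]]
contact_force: [-0.3, 0.3, -0.1]
opening: 0.0399
finger_force: 0.0
```

Request:
{"method": "send_rows", "body": {"deltas": [[[0, 0, -5], [0, 0, 0], 40], [[0, 0, -4], [0, 0, 0], 40], [[0, 0, -4], [0, 0, 0], 40], [[0, 0, 0], [0, 0, 0], 40]]}}

```text
t: 7.28
eef_pos: [0.4202, 0.3183, -0.0068]
ee_rot: [[-0.881, 0.472, -0.001], [0.472, 0.881, -0.0], [0.001, -0.001, -1.0]]
contact_force: [0.8, -0.1, -0.3]
opening: 0.0401
finger_force: 0.0
```

Request:
{"method": "send_rows", "body": {"deltas": [[[0, 0, 0], [0, 0, 0], 8], [[0, 0, 0], [0, 0, 0], 8], [[0, 0, 0], [0, 0, 0], 8], [[0, 0, 0], [0, 0, 0], 8], [[0, 0, 0], [0, 0, 0], 8], [[0, 0, 0], [0, 0, 0], 8]]}}

```text
t: 8.02
eef_pos: [0.4206, 0.3186, -0.0062]
ee_rot: [[-0.881, 0.472, 0.0], [0.472, 0.881, 0.0], [-0.0, 0.0, -1.0]]
contact_force: [0.7, 0.5, 0.9]
opening: 0.0134
finger_force: 40.0
```

Gripped: opening 13.4 mm, 40 N. The eef reading is about 33 mm beyond the real fingertips, so I take lid origin z = eef z + 6.5 mm. Lifting.

Request:
{"method": "send_rows", "body": {"deltas": [[[0, 0, 10], [0, 0, 0], 8], [[0, 0, 30], [0, 0, 0], 8], [[0, 0, 40], [0, 0, 0], 8], [[0, 0, 45], [0, 0, 0], 8], [[0, 0, 0], [0, 0, 0], 8], [[0, 0, 0], [0, 0, 0], 8]]}}

```text
t: 8.78
eef_pos: [0.4197, 0.3181, 0.1184]
ee_rot: [[-0.882, 0.472, -0.001], [0.472, 0.882, -0.0], [0.001, -0.001, -1.0]]
contact_force: [0.2, -0.1, -1.4]
opening: 0.0131
finger_force: 40.0
```

```bash
cat >> h.py <<'E'
from scipy.optimize import least_squares
def held(C,im,d,c):
    """lid in hand: fit 31 mm circle to the cap's visible outline, print offset in tool frame"""
    s=get_state(); t,R=s["eef_pos"],s["ee_rot"]; base=t[2]+.0065
    P=cloud(C,d); m=((mask(im,c)>0)&(abs(P[...,2]-base-.023)<.006)&(np.hypot(P[...,0]-t[0],P[...,1]-t[1])<.05)).astype(np.uint8)
    print("cap z-base",np.median(P[m>0][:,2])-base,m.sum())
    vv,uu=np.nonzero(m); q=on(C,np.c_[uu,vv],base+.023); l=(q-t[:2])@R[:2,:2]   # tool x,y
    # outline on the camera side: for each angle take the outermost
    c0=np.array([0.,0.]); a=np.degrees(np.arctan2(l[:,1],l[:,0])); r=np.hypot(*l.T); e=[]
    for k in range(-70,71,5):
        w=abs(a-k)<2.5
        if w.sum()>3: e.append(l[w][np.argmax(r[w])])
    e=np.array(e); o=least_squares(lambda p:np.hypot(*(e-p).T)-.031,[0,0],loss="soft_l1",f_scale=.0005)
    print("lid centre, tool frame mm",(o.x*1000).round(2),"rms",np.sqrt(np.mean(o.fun**2))*1000,"cam world",(t[:2]+R[:2,:2]@o.x).round(4),len(e))
    w=(im.min(-1)>150)&(abs(P[...,2]-base-.045)<.008)&(np.hypot(P[...,0]-t[0],P[...,1]-t[1])<.04); vv,uu=np.nonzero(w)
    b=(on(C,np.c_[uu,vv],base+.045)-t[:2])@R[:2,:2]; print("bar: tool x max mm",np.percentile(b[:,0],99.5)*1000,"y mean",np.mean(np.percentile(b[:,1],[1,99]))*1000,"-> centre x",np.percentile(b[:,0],99.5)*1000-28)
E
python3 - <<'E'
from h import *
C,im,d=shot("w7"); held(C,im,d,"red")
E
```

```text
t 8.82 tcp [0.4193 0.3179 0.1177] yawY 61.82 z [-0.002 -0.001 -1.   ] op 0.0136 F [-0.3 -0.3 -0.5]
cap z-base 0.023890421274845586 3697
lid centre, tool frame mm [ 2.74 -0.  ] rms 0.355184577673542 cam world [0.4169 0.3191] 29
bar: tool x max mm 31.657065584470367 y mean 0.02873714837831184 -> centre x 3.6570655844703666
```

Request:
{"method": "send_rows", "body": {"deltas": [[[20, -12, 20], [0, 0, 0], 8], [[40, -22, 0], [0, 0, 0], 8], [[40, -22, 0], [0, 0, 0], 8], [[40, -22, 0], [0, 0, 0], 8], [[40, -22, 0], [0, 0, 0], 8], [[20, -14, 0], [0, 0, 0], 8], [[0, 0, 0], [0, 0, 0], 8], [[0, 0, 0], [0, 0, 0], 8]]}}

```text
t: 9.82
eef_pos: [0.6183, 0.2048, 0.1369]
ee_rot: [[-0.882, 0.472, -0.005], [0.472, 0.882, -0.0], [0.004, -0.002, -1.0]]
contact_force: [-0.3, 0.1, -1.4]
opening: 0.0139
finger_force: 40.0
```

```bash
python3 - <<'E'
from h import *
C,im,d=shot("w8"); held(C,im,d,"red"); seal(C,im,"red",(.5446,.2444)); seal(C,im,"blue",(.561,.3825))
P=cloud(C,d); m=(np.hypot(P[...,0]-.5446,P[...,1]-.2444)<.012)&(mask(im,"red",80,150)>0); print("seal z",np.median(P[m][:,2]))
E
```

```text
t 9.88 tcp [0.6183 0.2051 0.1374] yawY 61.87 z [-0.004 -0.    -1.   ] op 0.0134 F [-0.1 -0.2 -1.2]
cap z-base 0.022720745000070763 3664
lid centre, tool frame mm [ 2.86 -0.75] rms 0.3791680902380701 cam world [0.6155 0.2058] 29
bar: tool x max mm 29.5817478911191 y mean -0.6123996116099684 -> centre x 1.5817478911191003
red seal mean [0.5443 0.2447] circ ((544.5302734375, 244.5279541015625), 16.013479232788086) 1939
blue seal mean [0.5665 0.3814] circ ((561.7750244140625, 383.97607421875), 15.780789375305176) 1069
seal z 0.10111606423493913
```

View pics/w8.png

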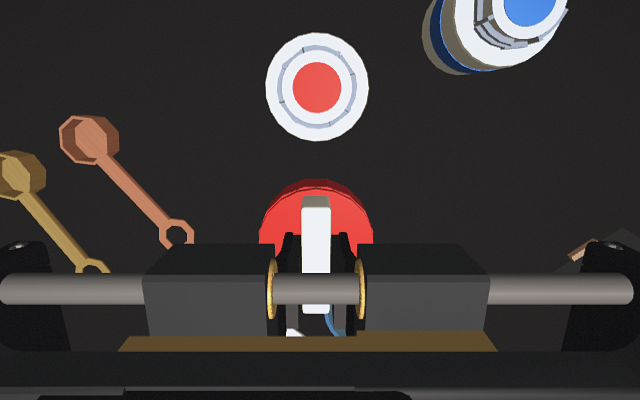

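The wrist view shows the red jar's seal at (317,87), the held lid near (317,235), and the copper and brass scoops on the left. Move over the red jar and lower.

Request:
{"method": "send_rows", "body": {"deltas": [[[-36, 20, 0], [0, 0, 0], 8], [[-36, 19, 0], [0, 0, 0], 8], [[0, 0, 0], [0, 0, 0], 8], [[0, 0, -20], [0, 0, 0], 8], [[0, 0, -20], [0, 0, 0], 8], [[0, 0, 0], [0, 0, 0], 8]]}}

```text
t: 10.62
eef_pos: [0.547, 0.2434, 0.0973]
ee_rot: [[-0.882, 0.472, -0.003], [0.472, 0.882, -0.001], [0.003, -0.002, -1.0]]
contact_force: [-0.6, 0.4, -1.1]
opening: 0.0136
finger_force: 40.0
```

Request:
{"method": "send_rows", "body": {"deltas": [[[0, 0, -2], [0, 0, 0], 8], [[0, 0, -2], [0, 0, 0], 8], [[0, 0, 0], [0, 0, 0], 8]]}}

```text
t: 11.0
eef_pos: [0.5488, 0.2435, 0.0951]
ee_rot: [[-0.881, 0.472, 0.001], [0.472, 0.881, 0.0], [-0.001, 0.001, -1.0]]
contact_force: [0.2, 0.7, -1.4]
opening: 0.0137
finger_force: 40.0
```

Request:
{"method": "send_rows", "body": {"deltas": [[[0, 0, -2], [0, 0, 0], 8], [[0, 0, -1], [0, 0, 0], 8], [[0, 0, 0], [0, 0, 0], 8]]}}

```text
t: 11.38
eef_pos: [0.5493, 0.2436, 0.0932]
ee_rot: [[-0.882, 0.472, 0.002], [0.472, 0.882, 0.0], [-0.001, 0.001, -1.0]]
contact_force: [-0.5, -0.5, 5.6]
opening: 0.0134
finger_force: 40.0
```

Request:
{"method": "send_rows", "body": {"deltas": [[[-1.5, 0, 0], [0, 0, 0], 8], [[-1, 0.3, -1], [0, 0, 0], 8], [[0, 0, -1], [0, 0, 0], 8], [[0, 0, 0], [0, 0, 0], 8]]}}

```text
t: 11.88
eef_pos: [0.5491, 0.2437, 0.0926]
ee_rot: [[-0.882, 0.472, 0.007], [0.472, 0.882, 0.0], [-0.006, 0.004, -1.0]]
contact_force: [1.2, -2.1, 11.1]
opening: 0.0138
finger_force: 40.0
```

```bash
python3 - <<'E'
from h import *
C,im,d=shot("w9"); held(C,im,d,"red"); s=get_state(); print(s["torque"].round(2))
E
```

```text
t 11.93 tcp [0.5491 0.2437 0.0927] yawY 61.83 z [ 0.007  0.    -1.   ] op 0.0138 F [ 0.2 -1.8 11.5]
cap z-base 0.023212410698635513 3694
lid centre, tool frame mm [ 3.34 -0.62] rms 0.3641647905347553 cam world [0.5459 0.2447] 29
bar: tool x max mm 29.708488690442262 y mean -0.5741078415150329 -> centre x 1.7084886904422625
[-0.31  0.12  0.03]
```

Contact at lid height ~99 mm with about 11 N down. Turn anticlockwise, compensating for the lid's ~2.5 mm off-centre grip.

Request:
{"method": "send_rows", "body": {"deltas": [[[0, 0.2, 0], [0, 0, 0.1], 8], [[0, 0.2, 0], [0, 0, 0.1], 8], [[0, 0.2, 0], [0, 0, 0.1], 8], [[0, 0.2, 0], [0, 0, 0.1], 8]]}}

```text
t: 12.42
eef_pos: [0.5472, 0.2451, 0.0913]
ee_rot: [[-0.996, 0.089, 0.003], [0.089, 0.996, 0.001], [-0.003, 0.002, -1.0]]
contact_force: [-1.4, 0.1, 4.6]
opening: 0.0136
finger_force: 40.0
```

Request:
{"method": "send_rows", "body": {"deltas": [[[0, 0.2, 0], [0, 0, 0.1], 8], [[0, 0.2, 0], [0, 0, 0.1], 8], [[0, 0.2, 0], [0, 0, 0.1], 8], [[0, 0.2, 0], [0, 0, 0.1], 8]]}}

```text
t: 12.92
eef_pos: [0.5459, 0.2454, 0.0896]
ee_rot: [[-0.952, -0.306, -0.0], [-0.306, 0.952, 0.0], [0.0, 0.0, -1.0]]
contact_force: [0.4, 0.5, -1.0]
opening: 0.0136
finger_force: 40.0
```

Request:
{"method": "send_rows", "body": {"deltas": [[[0, 0, -2], [0, 0, 0], 8], [[0, 0, -2], [0, 0, 0], 8], [[0, 0, 0], [0, 0, 0], 8]]}}

```text
t: 13.3
eef_pos: [0.5458, 0.2453, 0.0853]
ee_rot: [[-0.953, -0.303, -0.001], [-0.303, 0.953, -0.0], [0.001, 0.0, -1.0]]
contact_force: [0.1, 0.4, -0.9]
opening: 0.0134
finger_force: 40.0
```

Request:
{"method": "send_rows", "body": {"deltas": [[[0, 0, -2], [0, 0, 0], 8], [[0, 0, 0], [0, 0, 0], 8]]}}

```text
t: 13.55
eef_pos: [0.5459, 0.2453, 0.0834]
ee_rot: [[-0.953, -0.303, -0.0], [-0.303, 0.953, -0.0], [0.0, 0.0, -1.0]]
contact_force: [-0.7, 0.8, -1.0]
opening: 0.0138
finger_force: 40.0
```

Request:
{"method": "send_rows", "body": {"deltas": [[[0, 0, -2], [0, 0, 0], 8], [[0, 0, -1], [0, 0, 0], 8], [[0, 0, 0], [0, 0, 0], 8]]}}

```text
t: 13.92
eef_pos: [0.5463, 0.2454, 0.0817]
ee_rot: [[-0.953, -0.303, 0.001], [-0.303, 0.953, 0.0], [-0.001, -0.0, -1.0]]
contact_force: [-1.1, -0.7, 4.6]
opening: 0.0134
finger_force: 40.0
```

Request:
{"method": "send_rows", "body": {"deltas": [[[0, 0, -1], [0, 0, 0], 8], [[0, 0, -1], [0, 0, 0], 8], [[0, 0, 0], [0, 0, 0], 8]]}}

```text
t: 14.3
eef_pos: [0.5464, 0.2455, 0.0816]
ee_rot: [[-0.953, -0.304, 0.002], [-0.304, 0.953, 0.0], [-0.002, -0.0, -1.0]]
contact_force: [-3.7, -0.9, 14.4]
opening: 0.0133
finger_force: 40.0
```

It bottomed at lid height 88 mm, so the lid is in the thread opening. Now screw clockwise.

Request:
{"method": "send_rows", "body": {"deltas": [[[0, -0.2, 0], [0, 0, -0.1], 8], [[0, -0.2, 0], [0, 0, -0.1], 8], [[0, -0.2, -0.4], [0, 0, -0.1], 8], [[0, -0.2, -0.4], [0, 0, -0.1], 8], [[0, -0.2, -0.4], [0, 0, -0.1], 8], [[0, -0.2, -0.4], [0, 0, -0.1], 8]], "squeeze": 60}}

```text
t: 15.05
eef_pos: [0.5478, 0.2441, 0.081]
ee_rot: [[-0.957, 0.289, 0.005], [0.289, 0.957, -0.0], [-0.005, 0.001, -1.0]]
contact_force: [-3.3, -2.3, 17.5]
opening: 0.0137
finger_force: 60.1
```

Request:
{"method": "send_rows", "body": {"deltas": [[[0, -0.2, -0.4], [0, 0, -0.08], 8], [[0, -0.2, -0.4], [0, 0, -0.08], 8], [[0, -0.2, -0.4], [0, 0, -0.08], 8], [[0, -0.2, -0.4], [0, 0, -0.08], 8], [[0, -0.2, -0.4], [0, 0, -0.08], 8]]}}

```text
t: 15.68
eef_pos: [0.5473, 0.2434, 0.0782]
ee_rot: [[-0.769, 0.639, 0.003], [0.639, 0.769, 0.0], [-0.002, 0.003, -1.0]]
contact_force: [-2.8, -0.3, 13.9]
opening: 0.0134
finger_force: 60.1
```

```bash
python3 - <<'E'
from h import *
s=get_state(); print(s["torque"].round(2),s["contact_force"].round(1),s["eef_pos"].round(4),s["qpos"].round(1))
C,im,d=shot("w10"); held(C,im,d,"red")
E
```

```text
[-0.18  0.65  0.13] [-2.8 -0.3 13.9] [0.5473 0.2434 0.0782] [ 13.3  36.2  91.5  -0.   52.1 -36.9]
t 15.72 tcp [0.5472 0.2434 0.0781] yawY 50.11 z [ 0.003  0.001 -1.   ] op 0.0135 F [-2.6 -1.8 14.8]
cap z-base 0.02332784410855851 3674
lid centre, tool frame mm [ 3.01 -0.75] rms 0.3735761087781857 cam world [0.5444 0.2448] 29
bar: tool x max mm 29.763558646671 y mean -0.7533597212427121 -> centre x 1.763558646671001
```

Request:
{"method": "send_rows", "body": {"deltas": [[[0, -0.2, -0.4], [0, 0, -0.06], 8], [[0, -0.2, -0.4], [0, 0, -0.06], 8], [[0, -0.2, -0.2], [0, 0, -0.06], 8], [[0, 0, 0], [0, 0, 0], 8]]}}

```text
t: 16.23
eef_pos: [0.5468, 0.2431, 0.077]
ee_rot: [[-0.644, 0.765, 0.003], [0.765, 0.644, 0.001], [-0.001, 0.002, -1.0]]
contact_force: [-3.9, -0.0, 14.8]
opening: 0.0135
finger_force: 60.0
```

Request:
{"method": "send_rows", "body": {"deltas": [[[0, 0, 0], [0, 0, -0.06], 8], [[0, 0, 0], [0, 0, -0.06], 8], [[0, 0, 0], [0, 0, 0], 8]]}}

```text
t: 16.6
eef_pos: [0.5463, 0.2432, 0.0767]
ee_rot: [[-0.552, 0.834, 0.002], [0.834, 0.552, -0.0], [-0.001, 0.002, -1.0]]
contact_force: [-3.6, 0.4, 12.9]
opening: 0.0135
finger_force: 62.1
```

```bash
python3 - <<'E'
from h import *
s=get_state(); print(s["torque"].round(2),s["contact_force"].round(1),s["eef_pos"].round(4),s["qpos"].round(1))
E
```

```text
[0.16 0.77 1.23] [-3.6  0.4 12.9] [0.5463 0.2432 0.0767] [ 13.3  36.3  91.6  -0.1  51.9 -20.1]
```

Torque jumped to 1.2 N m at lid height 83.2 mm: it is on the stop. Release, rise, and swing round to the blue lid.

Request:
{"method": "send_rows", "body": {"deltas": [[[0, 0, 1], [0, 0, 0.02], 50], [[0, 0, 0], [0, 0, 0], 50], [[0, 0, 0], [0, 0, 0], 50], [[0, 0, 0], [0, 0, 0], 50], [[0, 0, 20], [0, 0, 0], 50], [[0, 0, 45], [0, 0, 0], 50], [[0, 0, 45], [0, 0, -0.174], 50], [[0, 0, 45], [0, 0, -0.174], 50]]}}

```text
t: 17.6
eef_pos: [0.5457, 0.2424, 0.2311]
ee_rot: [[-0.243, 0.97, -0.001], [0.97, 0.243, -0.0], [0.0, -0.001, -1.0]]
contact_force: [0.3, -0.8, -0.4]
opening: 0.0499
finger_force: 0.0
```

Request:
{"method": "send_rows", "body": {"deltas": [[[-20, 0, 0], [0, 0, -0.174], 50], [[-20, 0, 0], [0, 0, -0.174], 50], [[-20, 0, 0], [0, 0, -0.174], 50], [[-20, -4, 0], [0, 0, -0.174], 50], [[-20, -4, 0], [0, 0, -0.174], 50], [[-20, -4, 0], [0, 0, -0.174], 50], [[-20, -4, 0], [0, 0, -0.174], 50], [[-4, 0, 0], [0, 0, -0.174], 50]]}}

```text
t: 18.6
eef_pos: [0.4002, 0.2262, 0.2298]
ee_rot: [[0.911, 0.411, -0.002], [0.411, -0.911, -0.0], [-0.002, -0.0, -1.0]]
contact_force: [0.3, 0.3, 1.2]
opening: 0.0502
finger_force: 0.0
```

Request:
{"method": "send_rows", "body": {"deltas": [[[0, 0, 0], [0, 0, -0.174], 50], [[0, 0, 0], [0, 0, -0.174], 50], [[0, 0, 0], [0, 0, 0], 50], [[0, 0, 0], [0, 0, 0], 50]]}}

```text
t: 19.1
eef_pos: [0.4019, 0.2265, 0.2299]
ee_rot: [[0.996, 0.084, -0.0], [0.084, -0.996, -0.0], [-0.0, -0.0, -1.0]]
contact_force: [-1.0, -0.1, 0.1]
opening: 0.0502
finger_force: 0.0
```

```bash
python3 - <<'E'
from h import *
C,im,d=shot("w11"); print(get_state()["qpos"].round(1)); lid(C,im,d,"blue",(.402,.227)); 
try: lid(C,im,d,"red",(.5444,.2446),.0835)
except Exception as e: print(e)
seal(C,im,"blue",(.561,.3825))
E
```

```text
t 19.15 tcp [0.402  0.2265 0.23  ] yawY -85.21 z [-0. -0. -1.] op 0.0498 F [-0.3  0.  -0.2]
[ 15.5  14.3 101.6   0.   64.1 100.7]
blue bar [0.402 0.226] size [56.8 13.7] ang 4.5 n 611 z 0.0452 capz 0.0192
red bar [0.5426 0.2469] size [13.8 49.9] ang 128.9 n 982 z 0.1289 capz 0.107
blue seal mean [nan nan] circ ((0.0, 0.0), 0.0) 0h.py:38: RuntimeWarning: Mean of empty slice.
  r=cv2.minEnclosingCircle((q*1000).astype(np.float32)); print(c,"seal mean",q.mean(0).round(4),"circ",np.round(r,1) if 0 else r,len(q))
  ret = um.true_divide(
```

View pics/w11.png

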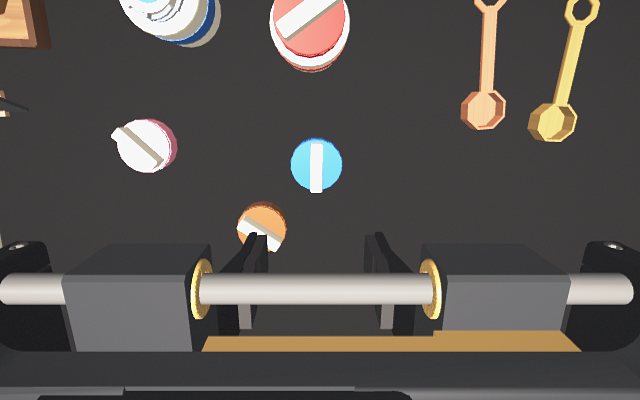

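The view shows the red lid screwed on at (312,22), the blue lid at (316,165), and the look-alikes untouched. Grasp the blue lid.

Request:
{"method": "send_rows", "body": {"deltas": [[[0, -0.3, -45], [0, 0, -0.005], 40], [[0, 0, -50], [0, 0, 0], 40], [[0, 0, -50], [0, 0, 0], 40], [[0, 0, -45], [0, 0, 0], 40], [[0, 0, -30], [0, 0, 0], 40], [[0, 0, -10], [0, 0, 0], 40], [[0, 0, -6], [0, 0, 0], 40], [[0, 0, 0], [0, 0, 0], 40]], "squeeze": 50}}

```text
t: 20.15
eef_pos: [0.4026, 0.2265, -0.0054]
ee_rot: [[0.997, 0.077, 0.001], [0.077, -0.997, 0.0], [0.001, -0.0, -1.0]]
contact_force: [-0.2, -0.2, -0.1]
opening: 0.0399
finger_force: 0.0
```

Request:
{"method": "send_rows", "body": {"deltas": [[[0, 0, 0], [0, 0, 0], 8], [[0, 0, 0], [0, 0, 0], 8], [[0, 0, 0], [0, 0, 0], 8], [[0, 0, 0], [0, 0, 0], 8], [[0, 0, 0], [0, 0, 0], 8], [[0, 0, 0], [0, 0, 0], 8]]}}

```text
t: 20.9
eef_pos: [0.4023, 0.2263, -0.0056]
ee_rot: [[0.997, 0.077, 0.001], [0.077, -0.997, 0.0], [0.001, -0.0, -1.0]]
contact_force: [0.0, 0.2, 4.6]
opening: 0.0136
finger_force: 50.0
```

Request:
{"method": "send_rows", "body": {"deltas": [[[0, 0, 20], [0, 0, 0], 8], [[0, 0, 45], [0, 0, 0], 8], [[0, 0, 45], [0, 0, 0], 8], [[0, 0, 36], [0, 0, 0], 8], [[26, 50, 0], [0, 0, 0], 8], [[26, 50, 0], [0, 0, 0], 8], [[27, 50, 0], [0, 0, 0], 8], [[0, 0, 0], [0, 0, 0], 8]]}}

```text
t: 21.9
eef_pos: [0.483, 0.3797, 0.1394]
ee_rot: [[0.997, 0.08, 0.003], [0.08, -0.997, 0.002], [0.003, -0.002, -1.0]]
contact_force: [-0.6, -0.9, -1.7]
opening: 0.0135
finger_force: 50.0
```

Request:
{"method": "send_rows", "body": {"deltas": [[[0, 0, 0], [0, 0, 0], 8], [[0, 0, 0], [0, 0, 0], 8]]}}

```text
t: 22.15
eef_pos: [0.4797, 0.3749, 0.1395]
ee_rot: [[0.997, 0.076, -0.002], [0.076, -0.997, -0.001], [-0.002, 0.001, -1.0]]
contact_force: [0.4, -0.3, -0.7]
opening: 0.0134
finger_force: 50.0
```

```bash
python3 - <<'E'
from h import *
C,im,d=shot("w12"); held(C,im,d,"blue"); seal(C,im,"blue",(.561,.3825),rad=.022)
E
```

```text
t 22.2 tcp [0.4801 0.375  0.1398] yawY -85.65 z [-0.002 -0.001 -1.   ] op 0.0137 F [ 0.1 -1.2 -1. ]
cap z-base 0.022096402121811243 3295
lid centre, tool frame mm [-0.16  0.03] rms 0.3942306783162739 cam world [0.4799 0.3749] 29
bar: tool x max mm 26.916087667341145 y mean -0.11081270434909041 -> centre x -1.083912332658855
blue seal mean [0.5602 0.3843] circ ((559.990478515625, 384.2632751464844), 16.027339935302734) 1907
```

View pics/w12.png

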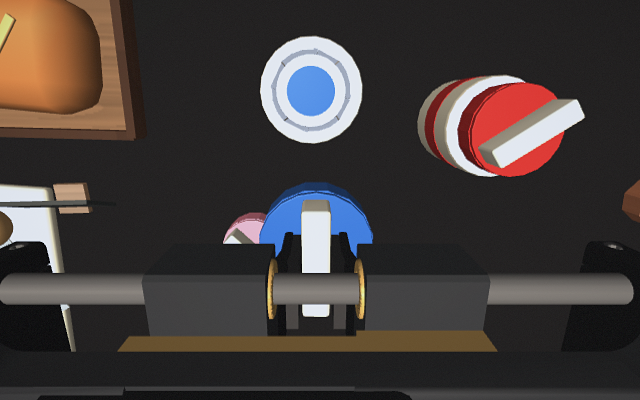

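The blue jar's seal is at (311,91) and the held lid at (316,235). Move on to the jar and lower.

Request:
{"method": "send_rows", "body": {"deltas": [[[40, 5, 0], [0, 0, 0], 8], [[40, 4.5, 0], [0, 0, 0], 8], [[0, 0, 0], [0, 0, 0], 8], [[0, 0, -20], [0, 0, 0], 8], [[0, 0, -20], [0, 0, 0], 8], [[0, 0, 0], [0, 0, 0], 8]]}}

```text
t: 22.95
eef_pos: [0.5581, 0.3842, 0.0982]
ee_rot: [[0.997, 0.076, -0.006], [0.076, -0.997, -0.003], [-0.006, 0.002, -1.0]]
contact_force: [1.1, -1.0, -1.3]
opening: 0.0134
finger_force: 50.0
```

Request:
{"method": "send_rows", "body": {"deltas": [[[0, 0, -2], [0, 0, 0], 8], [[0, 0, 0], [0, 0, 0], 8], [[0, 0, 0], [0, 0, 0], 8]]}}

```text
t: 23.32
eef_pos: [0.5614, 0.386, 0.0989]
ee_rot: [[0.997, 0.077, 0.001], [0.077, -0.997, 0.001], [0.001, -0.001, -1.0]]
contact_force: [1.2, 0.2, -0.5]
opening: 0.0136
finger_force: 50.0
```

Request:
{"method": "send_rows", "body": {"deltas": [[[-1, -1.5, -1], [0, 0, 0], 8], [[0, 0, -2], [0, 0, 0], 8], [[0, 0, -2], [0, 0, 0], 8], [[0, 0, 0], [0, 0, 0], 8]]}}

```text
t: 23.82
eef_pos: [0.5602, 0.3844, 0.0941]
ee_rot: [[0.997, 0.077, 0.001], [0.077, -0.997, 0.0], [0.001, -0.0, -1.0]]
contact_force: [-1.0, -1.8, 4.9]
opening: 0.0136
finger_force: 50.0
```

Request:
{"method": "send_rows", "body": {"deltas": [[[0, 0, -1], [0, 0, 0], 8], [[0, 0, -1], [0, 0, 0], 8], [[0, 0, 0], [0, 0, 0], 8]]}}

```text
t: 24.2
eef_pos: [0.5603, 0.3845, 0.0936]
ee_rot: [[0.997, 0.077, 0.001], [0.077, -0.997, 0.0], [0.001, -0.0, -1.0]]
contact_force: [-3.4, -0.2, 11.5]
opening: 0.014
finger_force: 50.0
```

Request:
{"method": "send_rows", "body": {"deltas": [[[0, 0, 0], [0, 0, 0.1], 8], [[0, 0, 0], [0, 0, 0.1], 8], [[0, 0, 0], [0, 0, 0.1], 8]]}}

```text
t: 24.58
eef_pos: [0.5602, 0.3842, 0.0908]
ee_rot: [[0.929, 0.371, 0.0], [0.371, -0.929, 0.0], [0.0, 0.0, -1.0]]
contact_force: [0.6, 0.2, -0.8]
opening: 0.0136
finger_force: 50.0
```

Request:
{"method": "send_rows", "body": {"deltas": [[[0, 0, 0], [0, 0, 0.1], 8], [[0, 0, 0], [0, 0, 0.1], 8], [[0, 0, 0], [0, 0, 0.05], 8]]}}

```text
t: 24.95
eef_pos: [0.5608, 0.3847, 0.0913]
ee_rot: [[0.809, 0.588, 0.002], [0.588, -0.809, 0.001], [0.002, 0.0, -1.0]]
contact_force: [-0.7, -0.7, 1.7]
opening: 0.0133
finger_force: 50.0
```

Request:
{"method": "send_rows", "body": {"deltas": [[[0, 0, -1], [0, 0, 0], 8], [[0, 0, -1], [0, 0, 0], 8], [[0, 0, 0], [0, 0, 0], 8]]}}

```text
t: 25.32
eef_pos: [0.5609, 0.3848, 0.091]
ee_rot: [[0.81, 0.586, 0.002], [0.586, -0.81, 0.001], [0.003, 0.0, -1.0]]
contact_force: [-1.4, 0.2, 8.0]
opening: 0.0136
finger_force: 50.0
```

Request:
{"method": "send_rows", "body": {"deltas": [[[0, 0, 0], [0, 0, -0.07], 8], [[0, 0, 0], [0, 0, -0.07], 8], [[0, 0, 0], [0, 0, 0], 8]]}}

```text
t: 25.7
eef_pos: [0.5611, 0.3847, 0.0902]
ee_rot: [[0.884, 0.468, 0.002], [0.468, -0.884, 0.001], [0.003, 0.0, -1.0]]
contact_force: [0.4, -0.2, 5.5]
opening: 0.0134
finger_force: 50.0
```

Lid is riding the ramp, sinking 0.1 mm per degree clockwise. Keep turning anticlockwise to reach the opening at its top.

Request:
{"method": "send_rows", "body": {"deltas": [[[0, 0, 0.4], [0, 0, 0.1], 8], [[0, 0, 0.4], [0, 0, 0.1], 8], [[0, 0, 0.4], [0, 0, 0.1], 8], [[0, 0, 0.4], [0, 0, 0.1], 8], [[0, 0, 0.4], [0, 0, 0.1], 8], [[0, 0, 0.4], [0, 0, 0.1], 8]]}}

```text
t: 26.45
eef_pos: [0.56, 0.3843, 0.0911]
ee_rot: [[0.462, 0.887, 0.0], [0.887, -0.462, 0.0], [0.0, 0.0, -1.0]]
contact_force: [1.0, 0.7, -1.2]
opening: 0.0136
finger_force: 50.0
```

Request:
{"method": "send_rows", "body": {"deltas": [[[0, 0, 0], [0, 0, 0.08], 8], [[0, 0, 0], [0, 0, 0.08], 8], [[0, 0, 0], [0, 0, 0], 8]]}}

```text
t: 26.82
eef_pos: [0.5597, 0.3844, 0.0907]
ee_rot: [[0.319, 0.948, -0.001], [0.948, -0.319, 0.0], [-0.0, -0.001, -1.0]]
contact_force: [0.0, 0.8, -1.2]
opening: 0.0138
finger_force: 50.0
```

Request:
{"method": "send_rows", "body": {"deltas": [[[0, 0, 0], [0, 0, 0.08], 8], [[0, 0, 0], [0, 0, 0.05], 8], [[0, 0, 0], [0, 0, 0], 8]]}}

```text
t: 27.2
eef_pos: [0.5604, 0.3849, 0.091]
ee_rot: [[0.195, 0.981, 0.001], [0.981, -0.195, 0.001], [0.002, 0.0, -1.0]]
contact_force: [1.6, 2.4, -2.0]
opening: 0.0135
finger_force: 50.1
```

Request:
{"method": "send_rows", "body": {"deltas": [[[0, 0, 0], [0, 0, -0.1], 8], [[0, 0, 0], [0, 0, -0.09], 8], [[0, 0, -2], [0, 0, 0], 8], [[0, 0, -2], [0, 0, 0], 8], [[0, 0, 0], [0, 0, 0], 8]]}}

```text
t: 27.82
eef_pos: [0.56, 0.3842, 0.0872]
ee_rot: [[0.374, 0.927, -0.0], [0.927, -0.374, -0.0], [-0.0, -0.0, -1.0]]
contact_force: [-0.4, 1.7, -1.8]
opening: 0.0136
finger_force: 50.0
```

Request:
{"method": "send_rows", "body": {"deltas": [[[0, 0, -2], [0, 0, 0], 8], [[0, 0, -2], [0, 0, 0], 8], [[0, 0, 0], [0, 0, 0], 8]]}}

```text
t: 28.2
eef_pos: [0.56, 0.3843, 0.0832]
ee_rot: [[0.375, 0.927, -0.0], [0.927, -0.375, 0.0], [0.0, -0.0, -1.0]]
contact_force: [1.4, 1.9, -1.9]
opening: 0.0134
finger_force: 50.0
```

In the opening (88.8 mm and still free). Bottom out and screw clockwise.

Request:
{"method": "send_rows", "body": {"deltas": [[[0, 0, -2], [0, 0, 0], 8], [[0, 0, -1], [0, 0, 0], 8], [[0, 0, 0], [0, 0, 0], 8]], "squeeze": 60}}

```text
t: 28.58
eef_pos: [0.5602, 0.3843, 0.0824]
ee_rot: [[0.374, 0.927, 0.001], [0.927, -0.374, 0.0], [0.0, 0.001, -1.0]]
contact_force: [-1.8, -0.3, 7.5]
opening: 0.0132
finger_force: 60.0
```

Request:
{"method": "send_rows", "body": {"deltas": [[[0, 0, -1], [0, 0, -0.1], 8], [[0, 0, -0.4], [0, 0, -0.1], 8], [[0, 0, -0.4], [0, 0, -0.1], 8], [[0, 0, -0.4], [0, 0, -0.1], 8], [[0, 0, -0.4], [0, 0, -0.1], 8], [[0, 0, -0.4], [0, 0, -0.1], 8], [[0, 0, -0.4], [0, 0, -0.1], 8], [[0, 0, -0.4], [0, 0, -0.1], 8]]}}

```text
t: 29.58
eef_pos: [0.5617, 0.3842, 0.0794]
ee_rot: [[0.927, 0.375, 0.004], [0.375, -0.927, 0.0], [0.004, 0.001, -1.0]]
contact_force: [0.1, -0.7, 9.3]
opening: 0.0132
finger_force: 60.0
```

Request:
{"method": "send_rows", "body": {"deltas": [[[0, 0, -0.4], [0, 0, -0.08], 8], [[0, 0, -0.4], [0, 0, -0.08], 8], [[0, 0, -0.4], [0, 0, -0.08], 8], [[0, 0, 0], [0, 0, 0], 8]]}}

```text
t: 30.08
eef_pos: [0.5616, 0.3843, 0.0777]
ee_rot: [[0.989, 0.146, 0.003], [0.146, -0.989, 0.0], [0.003, 0.0, -1.0]]
contact_force: [-0.4, -1.0, 8.3]
opening: 0.0137
finger_force: 60.0
```

```bash
python3 - <<'E'
from h import *
s=get_state(); print(s["torque"].round(2),s["contact_force"].round(1),s["eef_pos"].round(4),s["qpos"].round(1))
E
```

```text
[-0.17  0.14 -0.1 ] [-0.4 -1.   8.3] [0.5616 0.3843 0.0777] [ 2.500e+01  4.150e+01  7.880e+01 -1.000e-01  5.950e+01  1.067e+02]
```

Request:
{"method": "send_rows", "body": {"deltas": [[[0, 0, 0], [0, 0, -0.06], 8], [[0, 0, 0], [0, 0, -0.06], 8], [[0, 0, 0], [0, 0, 0], 8]]}}

```text
t: 30.45
eef_pos: [0.5614, 0.3843, 0.0776]
ee_rot: [[0.999, 0.032, 0.004], [0.032, -0.999, -0.001], [0.004, 0.001, -1.0]]
contact_force: [0.1, -0.1, 6.6]
opening: 0.0134
finger_force: 62.1
```

```bash
python3 - <<'E'
from h import *
s=get_state(); print(s["torque"].round(2),s["contact_force"].round(1),s["eef_pos"].round(4))
E
```

```text
[-0.05  0.17  1.2 ] [ 0.1 -0.1  6.6] [0.5614 0.3843 0.0776]
```

Request:
{"method": "send_rows", "body": {"deltas": [[[0, 0, 0], [0, 0, -0.06], 8], [[0, 0, 0], [0, 0, -0.06], 8], [[0, 0, 0], [0, 0, 0], 8]]}}

```text
t: 30.82
eef_pos: [0.561, 0.3842, 0.0776]
ee_rot: [[0.996, -0.085, 0.003], [-0.085, -0.996, -0.002], [0.004, 0.001, -1.0]]
contact_force: [-0.6, -0.2, 7.6]
opening: 0.0147
finger_force: 68.4
```

```bash
python3 - <<'E'
from h import *
s=get_state(); print(s["torque"].round(2),s["contact_force"].round(1),s["eef_pos"].round(4))
E
```

```text
[-0.03  0.32  1.76] [-0.6 -0.2  7.6] [0.561  0.3842 0.0776]
```

At the stop (1.8 N m, lid at 83.2 mm). Release and head for the scoops.

Request:
{"method": "send_rows", "body": {"deltas": [[[0, 0, 1], [0, 0, 0], 50], [[0, 0, 0], [0, 0, 0], 50], [[0, 0, 0], [0, 0, 0], 50], [[0, 0, 0], [0, 0, 0], 50], [[0, 0, 20], [0, 0, 0], 50], [[0, 0, 45], [0, 0, 0.05], 50], [[0, 0, 45], [0, 0, 0.05], 50], [[0, 0, 45], [0, 0, 0.04], 50]]}}

```text
t: 31.82
eef_pos: [0.5602, 0.3843, 0.2345]
ee_rot: [[0.999, 0.048, 0.002], [0.048, -0.999, 0.001], [0.002, -0.001, -1.0]]
contact_force: [0.4, 0.0, -0.3]
opening: 0.0501
finger_force: 0.0
```

Request:
{"method": "send_rows", "body": {"deltas": [[[0, -50, 0], [0, 0, 0], 50], [[0, -55, 0], [0, 0, 0], 50], [[0, -55, 0], [0, 0, 0], 50], [[0, -55, 0], [0, 0, 0], 50], [[-5, -55, 0], [0, 0, 0], 50], [[-5, -55, 0], [0, 0, 0], 50], [[-5, -55, 0], [0, 0, 0], 50], [[-5, -40, 0], [0, 0, 0], 50]]}}

```text
t: 32.83
eef_pos: [0.5402, -0.0382, 0.2331]
ee_rot: [[0.999, 0.045, 0.002], [0.045, -0.999, -0.001], [0.002, 0.001, -1.0]]
contact_force: [1.1, -0.1, 0.3]
opening: 0.0501
finger_force: 0.0
```

Request:
{"method": "send_rows", "body": {"deltas": [[[0, 0, 0], [0, 0, 0], 50], [[0, 0, 0], [0, 0, 0], 50], [[0, 0, 0], [0, 0, 0], 50]]}}

```text
t: 33.2
eef_pos: [0.5401, -0.0345, 0.2319]
ee_rot: [[0.999, 0.048, 0.001], [0.048, -0.999, 0.0], [0.001, -0.0, -1.0]]
contact_force: [0.0, 0.1, 0.2]
opening: 0.0499
finger_force: 0.0
```

```bash
cat >> h.py <<'E'
def scoop(C,im,c,d,zc=.020,ze=.020,guess=None,rad=.15):
    """cup/eye from colour mask: eye = hole centre (child contour), cup = far end"""
    P=cloud(C,d); m=mask(im,c,60,60); ok=(P[...,2]>.006)&(P[...,2]<.04)
    if guess is not None: ok&=np.hypot(P[...,0]-guess[0],P[...,1]-guess[1])<rad
    m=cv2.morphologyEx((m*ok).astype(np.uint8),cv2.MORPH_CLOSE,np.ones((3,3),np.uint8))
    cs,hi=cv2.findContours(m,cv2.RETR_CCOMP,cv2.CHAIN_APPROX_NONE)
    i=max((k for k in range(len(cs)) if hi[0][k][3]<0),key=lambda k:cv2.contourArea(cs[k]))
    print(c,"area",cv2.contourArea(cs[i]))
    for k in range(len(cs)):
        if hi[0][k][3]==i and len(cs[k])>6:
            M=cv2.moments(cs[k]); 
            if M["m00"]>10: print(" hole at px",round(M["m10"]/M["m00"],1),round(M["m01"]/M["m00"],1),"area",M["m00"],"world",cast(C,M["m10"]/M["m00"],M["m01"]/M["m00"],ze-.004).round(4))
    full=np.zeros_like(m); cv2.drawContours(full,cs,i,1,-1); vv,uu=np.nonzero(full); q=on(C,np.c_[uu,vv],zc)
    mu=q.mean(0); w,V=np.linalg.eigh(np.cov((q-mu).T)); a=V[:,1]*np.sign(V[0,1]); s=(q-mu)@a
    def mid(lo,hi_):
        k=(s>lo)&(s<hi_); n=np.array([-a[1],a[0]]); e=(q[k]-mu)@n; return mu+a*(lo+hi_)/2+n*(e.min()+e.max())/2
    print(" length mm",(s.max()-s.min())*1000,"ends",(mu+a*s.min()).round(4),(mu+a*s.max()).round(4))
    L=s.max(); p1,p2=mid(L-.100,L-.090),mid(L-.055,L-.045); e=p2-p1
    print(" handle pts",p1.round(4),p2.round(4),"az",np.degrees(np.arctan2(e[1],e[0])).round(2))
E
python3 - <<'E'
from h import *
C,im,d=shot("w13"); print(get_state()["qpos"].round(1))
for c in("brass","copper"): scoop(C,im,c,d)
E
```

```text
t 33.25 tcp [ 0.5401 -0.0344  0.2318] yawY -87.21 z [ 0.  0. -1.] op 0.05 F [ 0.3 -0.3  0.2]
[-15.5  20.8  91.1   0.   68.1  71.7]
brass area 2380.5
 length mm 283.693114090653 ends [ 0.4706 -0.4527] [ 0.4992 -0.1704]
 handle pts [ 0.4897 -0.2649] [ 0.4933 -0.2201] az 85.41
copper area 1073.5
 length mm 106.05040359238387 ends [ 0.5338 -0.1875] [ 0.6385 -0.2045]
 handle pts [ 0.5453 -0.186 ] [ 0.5889 -0.1983] az -15.78
```

View pics/w13.png

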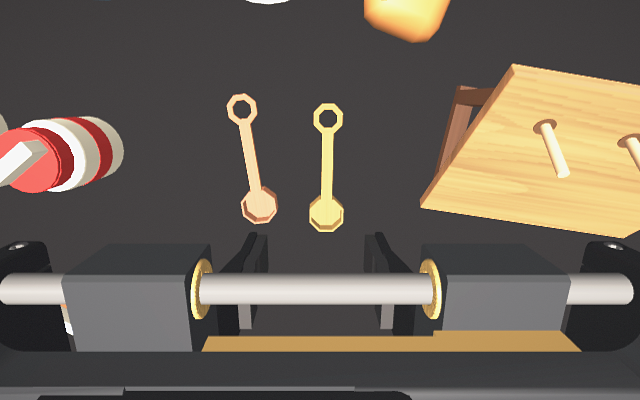

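The view shows the copper scoop with its eye at (241,108) and cup at (259,206), brass with its eye at (328,118) and cup at (326,214), and the rack on the right. Restrict the mask and rerun.

```bash
python3 - <<'E'
from h import *
import h
h.HUE["copper"]=[(0,18)]; h.HUE["brass"]=[(19,35)]
z=np.load("w13.npz"); C=cal("wrist"); d=z["d"].astype(float)
for c,g in(("brass",(.535,-.052)),("copper",(.543,.04))): scoop(C,z["im"],c,d,guess=g,rad=.10)
T=cal("top"); z=np.load("top0.npz"); d=z["d"].astype(float)
for c,g in(("brass",(.535,-.052)),("copper",(.543,.04))): scoop(T,z["im"],c,d,guess=g,rad=.10)
E
```

```text
brass area 2217.0
 hole at px 325.9 215.1 area 717.5 world [ 0.4735 -0.0509  0.016 ]
 hole at px 327.6 118.4 area 293.5 world [ 0.5944 -0.046   0.016 ]
 length mm 157.96044849784548 ends [ 0.4531 -0.0512] [ 0.611  -0.0454]
 handle pts [ 0.5161 -0.049 ] [ 0.561  -0.0471] az 2.41
copper area 272.0
 length mm 149.19104968999363 ends [0.46   0.0341] [0.6091 0.0387]
 handle pts [0.5142 0.0336] [0.559 0.041] az 9.34
brass area 416.0
 hole at px 332.1 221.3 area 71.0 world [ 0.4742 -0.0555  0.016 ]
 hole at px 329.9 178.1 area 53.5 world [ 0.5945 -0.0493  0.016 ]
 length mm 158.46594990532853 ends [ 0.453  -0.0546] [ 0.6113 -0.0479]
 handle pts [ 0.5164 -0.0523] [ 0.5614 -0.0496] az 3.52
copper area 422.5
 hole at px 304.0 221.5 area 25.0 world [0.4733 0.0222 0.016 ]
 hole at px 295.0 219.0 area 14.0 world [0.4801 0.0472 0.016 ]
 hole at px 302.5 216.0 area 18.0 world [0.4885 0.0265 0.016 ]
 hole at px 293.3 176.0 area 52.0 world [0.6001 0.0528 0.016 ]
 length mm 158.29025759339478 ends [0.4605 0.029 ] [0.6166 0.0551]
 handle pts [0.523  0.0391] [0.5672 0.0477] az 10.99
```

Request:
{"method": "send_rows", "body": {"deltas": [[[4.5, -13.5, -20], [0, 0, 0], 40], [[0, 0, -50], [0, 0, 0], 40], [[0, 0, -50], [0, 0, 0], 40], [[0, 0, -50], [0, 0, 0], 40], [[0, 0, -45], [0, 0, 0], 40], [[0, 0, -25], [0, 0, 0], 40], [[0, 0, -8], [0, 0, 0], 40], [[0, 0, 0], [0, 0, 0], 40]]}}

```text
t: 34.25
eef_pos: [0.5448, -0.0487, -0.0165]
ee_rot: [[0.999, 0.048, -0.0], [0.048, -0.999, 0.0], [-0.0, -0.0, -1.0]]
contact_force: [1.0, 1.2, 0.4]
opening: 0.0404
finger_force: 0.0
```

Request:
{"method": "send_rows", "body": {"deltas": [[[0, 0, -6], [0, 0, 0], 40], [[0, 0, -5], [0, 0, 0], 40], [[0, 0, 0], [0, 0, 0], 40]]}}

```text
t: 34.62
eef_pos: [0.5445, -0.0493, -0.0274]
ee_rot: [[0.999, 0.047, 0.0], [0.047, -0.999, -0.0], [0.0, 0.0, -1.0]]
contact_force: [0.9, -0.2, 0.1]
opening: 0.0397
finger_force: 0.0
```

Request:
{"method": "send_rows", "body": {"deltas": [[[0, 0, 0], [0, 0, 0], 8], [[0, 0, 0], [0, 0, 0], 8], [[0, 0, 0], [0, 0, 0], 8], [[0, 0, 0], [0, 0, 0], 8], [[0, 0, 0], [0, 0, 0], 8], [[0, 0, 0], [0, 0, 0], 8]]}}

```text
t: 35.38
eef_pos: [0.5446, -0.0493, -0.0275]
ee_rot: [[0.999, 0.047, 0.0], [0.047, -0.999, -0.0], [0.0, 0.0, -1.0]]
contact_force: [0.5, 0.8, 0.6]
opening: 0.0128
finger_force: 59.9
```

Brass scoop gripped (12.8 mm, 60 N). Lift, carry to the rack and tilt.

Request:
{"method": "send_rows", "body": {"deltas": [[[0, 0, 15], [0, 0, 0], 8], [[0, 0, 45], [0, 0, 0], 8], [[0, 0, 50], [0, 0, 0], 8], [[0, 0, 50], [0, 0, 0], 8], [[0, 0, 50], [0, 0, 0], 8], [[0, -20, 40], [0, 0, -0.03], 8], [[-5, -45, 20], [0, 0, -0.03], 8], [[-5, -45, 0], [0, 0, -0.03], 8]]}}

```text
t: 36.38
eef_pos: [0.5355, -0.1604, 0.246]
ee_rot: [[0.999, -0.043, 0.006], [-0.043, -0.999, -0.003], [0.006, 0.003, -1.0]]
contact_force: [-0.1, -0.5, -1.5]
opening: 0.0129
finger_force: 59.9
```

Request:
{"method": "send_rows", "body": {"deltas": [[[-5, -45, 0], [0, 0, -0.03], 8], [[-5, -45, 0], [0, 0, -0.025], 8], [[-5, -45, 0], [-0.0137, -0.139, 0], 8], [[-5, -45, 0], [-0.0137, -0.139, 0], 8], [[-5, -40, 0], [-0.0137, -0.139, 0], 8], [[0, 0, 0], [-0.0137, -0.139, 0], 8], [[0, 0, 0], [-0.0137, -0.139, 0], 8], [[0, 0, 0], [0, 0, 0], 8]]}}

```text
t: 37.38
eef_pos: [0.5075, -0.3773, 0.241]
ee_rot: [[0.771, -0.099, 0.629], [-0.081, -0.995, -0.057], [0.632, -0.007, -0.775]]
contact_force: [0.0, 0.0, 0.1]
opening: 0.0132
finger_force: 59.9
```

Request:
{"method": "send_rows", "body": {"deltas": [[[0, 0, 0], [0, 0, 0], 8], [[0, 0, 0], [0, 0, 0], 8], [[0, 0, 0], [0, 0, 0], 8]]}}

```text
t: 37.75
eef_pos: [0.5109, -0.3785, 0.243]
ee_rot: [[0.769, -0.094, 0.632], [-0.073, -0.996, -0.06], [0.635, -0.0, -0.773]]
contact_force: [0.1, 0.4, -0.2]
opening: 0.0133
finger_force: 59.9
```

```bash
python3 - <<'E'
from h import *
C,im,d=shot("w14"); s=get_state(); print(s["qpos"].round(1)); print(s["ee_rot"].round(3).tolist())
np.savez("w14c.npz",f=C[0],cx=C[1],cy=C[2],R=C[3],t=C[4])
E
```

```text
t 37.8 tcp [ 0.5107 -0.3784  0.2428] yawY -95.42 z [ 0.632 -0.059 -0.773] op 0.0125 F [ 0.   0.1 -0.8]
[-64.3  19.9 105.9  51.3  44.2  -3.8]
[[0.769, -0.094, 0.632], [-0.073, -0.996, -0.059], [0.635, -0.001, -0.773]]
```

View pics/w14.png

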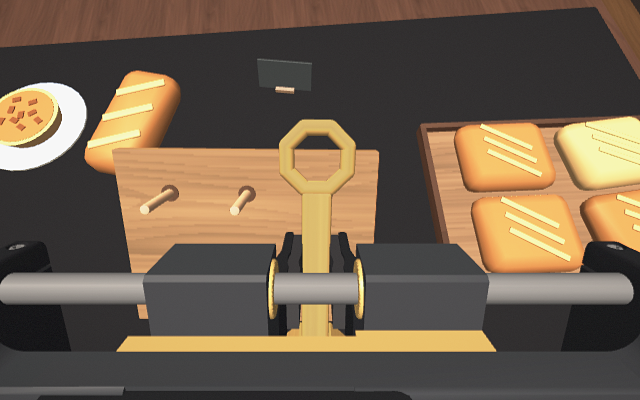

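The eye's hole is at (317,157). Peg 1 has its tip at (148,209), peg 2 at (237,209), and peg 3 is hidden behind the scoop. Measure everything in this view.

```bash
python3 - <<'E'
from h import *
s=get_state(); t,R=s["eef_pos"],s["ee_rot"]; C=cal("wrist")
z=np.load("w14.npz"); im=z["im"]; d=z["d"].astype(float); P=cloud(C,d); L=(P-t)@R
# eye: ring mask by depth in tool frame
m=((abs(L[...,2]+.0435)<.008)&(L[...,0]>.03)&(L[...,0]<.075)&(abs(L[...,1])<.025)).astype(np.uint8)
cs,hi=cv2.findContours(m,cv2.RETR_CCOMP,cv2.CHAIN_APPROX_NONE)
f,cx,cy=C[:3]
def castL(u,v,zt):
    o=(-C[3].T@C[4]-t)@R; dr=(C[3].T@[(u-cx)/f,(v-cy)/f,1.])@R; return o+dr*(zt-o[2])/dr[2]
for k in range(len(cs)):
    M=cv2.moments(cs[k])
    if M["m00"]>200: u,v=M["m10"]/M["m00"],M["m01"]/M["m00"]; print("hole" if hi[0][k][3]>=0 else "ring",(u,v),M["m00"],"tool mm",(castL(u,v,-.0435)*1000).round(1))
print("ring top z tool", np.median(L[m>0][:,2])*1000)
# board plane in view
Q=P[165:235,125:270].reshape(-1,3); Q=Q[Q[:,2]>.02]; w=np.ones(len(Q),bool); A=np.c_[Q[:,:2],np.ones(len(Q))]
for _ in range(8): c=np.linalg.lstsq(A[w],Q[w,2],rcond=None)[0]; w=abs(A@c-Q[:,2])<.004
n=np.r_[-c[:2],1]; n/=np.linalg.norm(n); print("n",n.round(4),w.mean(),"off",n@Q[w].mean(0), "top-plane off: ",[ (np.array([-.63386447,.06239563,.77092323])@Q[w].mean(0)) , -.39300628*.77092323])
h=P@n-n@Q[w].mean(0)
m=((h>.012)&(h<.07)).astype(np.uint8); m[:,:120]=0; m[:,270:]=0; m[:150]=0; m[236:]=0
k,l,st,ce=cv2.connectedComponentsWithStats(m)
for i in range(1,k):
    if st[i,4]>30:
        q=P[l==i]; hh=h[l==i]; a=q[(hh>.04)]; b=q[(hh>.012)&(hh<.03)]
        print(st[i],"tip",a.mean(0).round(4),hh[hh>.04].mean().round(4),"mid",b.mean(0).round(4),hh.max().round(4),"axis at board", (a.mean(0)-n*hh[hh>.04].mean()).round(4),(b.mean(0)-n*hh[(hh>.012)&(hh<.03)].mean()).round(4))
E
```

```text
ring (316.7581945008804, 159.34955302722472) 4922.0 tool mm [ 49.6   0.8 -43.5]
hole (316.5310591109858, 158.00197349873133) 1773.5 tool mm [ 50.2   0.7 -43.5]
ring top z tool -47.35433540789346
n [-0.6396  0.0685  0.7657] 0.9372413793103448 off -0.30886357080722426 top-plane off:  [np.float64(-0.30325373942164097), -0.30297767078788435]
[140 192  30  23 310] tip [ 0.5706 -0.2333  0.1604] 0.0508 mid [ 0.5903 -0.2365  0.1377] 0.0565 axis at board [ 0.6031 -0.2368  0.1216] [ 0.6034 -0.2379  0.122 ]
[230 193  19  23 228] tip [ 0.562  -0.3121  0.161 ] 0.0513 mid [ 0.5823 -0.3151  0.1386] 0.0566 axis at board [ 0.5948 -0.3156  0.1217] [ 0.5957 -0.3165  0.1226]
```

Request:
{"method": "send_rows", "body": {"deltas": [[[3, -3, -40], [0, 0, 0], 8], [[3, -3, -40], [0, 0, 0], 8], [[3.5, -3.5, -41], [0, 0, 0], 8], [[0, 0, 0], [0, 0, 0], 8], [[0, 0, 0], [0, 0, 0], 8], [[0, 0, 0], [0, 0, 0], 8]]}}

```text
t: 38.55
eef_pos: [0.52, -0.3889, 0.1234]
ee_rot: [[0.768, -0.096, 0.633], [-0.073, -0.995, -0.062], [0.636, 0.001, -0.772]]
contact_force: [-0.2, 0.4, 0.3]
opening: 0.013
finger_force: 59.9
```

```bash
cat >> h.py <<'E'
def eye(C,d,pegroot,n,zt=-.0435):
    s=get_state(); t,R=s["eef_pos"],s["ee_rot"]; L=(cloud(C,d)-t)@R
    m=((abs(L[...,2]-zt)<.008)&(L[...,0]>.03)&(L[...,0]<.075)&(abs(L[...,1])<.025)).astype(np.uint8)
    M=cv2.moments(max(cv2.findContours(m,cv2.RETR_EXTERNAL,cv2.CHAIN_APPROX_NONE)[0],key=cv2.contourArea))
    f,cx,cy=C[:3]; o=(-C[3].T@C[4]-t)@R; dr=(C[3].T@[(M["m10"]/M["m00"]-cx)/f,(M["m01"]/M["m00"]-cy)/f,1.])@R
    e=o+dr*(zt-o[2])/dr[2]; E=t+R@e; g=E-pegroot; hh=g@n; off=(pegroot+hh*n-E)
    print("eye tool",(e*1000).round(1),"world",E.round(4),"h",hh.round(4),"to axis mm",(off*1000).round(1),"R",R.round(3).tolist())
    return L
E
python3 - <<'E'
from h import *
n=np.array([-.637,.065,.768]); C,im,d=shot("w15"); L=eye(C,d,np.array([.5855,-.395,.122]),n); save("w15c",im,2,(200,60,440,300))
E
```

```text
t 38.6 tcp [ 0.5199 -0.3889  0.1234] yawY -95.49 z [ 0.633 -0.062 -0.772] op 0.0134 F [-0.5  0.2 -0.3]
eye tool [ 49.7   0.8 -43.5] world [ 0.5305 -0.3906  0.1885] h 0.0864 to axis mm [-0.   1.2 -0.1] R [[0.768, -0.096, 0.633], [-0.073, -0.995, -0.062], [0.636, 0.001, -0.772]]
```

View pics/w15c.png

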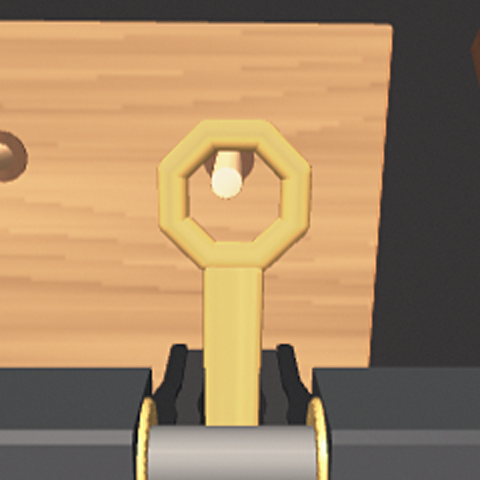

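The peg tip shows through the hole at crop (228,182), with the hole's centre at (235,193). Shift y by +1.5 mm and slide down the peg.

Request:
{"method": "send_rows", "body": {"deltas": [[[0, 1.5, 0], [0, 0, 0], 8], [[8.4, -0.9, -10.1], [0, 0, 0], 8], [[8.4, -0.9, -10.1], [0, 0, 0], 8], [[8.4, -0.9, -10.1], [0, 0, 0], 8], [[0, 0, 0], [0, 0, 0], 8]]}}

```text
t: 39.22
eef_pos: [0.545, -0.3885, 0.0894]
ee_rot: [[0.77, -0.095, 0.631], [-0.076, -0.995, -0.057], [0.633, -0.004, -0.774]]
contact_force: [0.2, 0.4, -0.8]
opening: 0.0132
finger_force: 59.9
```

Request:
{"method": "send_rows", "body": {"deltas": [[[8.4, -0.9, -10.1], [0, 0, 0], 8], [[5, -0.5, -6], [0, 0, 0], 8], [[0, 0, 0], [0, 0, 0], 8]]}}

```text
t: 39.6
eef_pos: [0.5582, -0.3904, 0.0742]
ee_rot: [[0.77, -0.096, 0.631], [-0.075, -0.995, -0.059], [0.634, -0.002, -0.773]]
contact_force: [-0.1, 0.3, -0.8]
opening: 0.0133
finger_force: 59.9
```

```bash
python3 - <<'E'
from h import *
n=np.array([-.637,.065,.768]); C,im,d=shot("w16"); L=eye(C,d,np.array([.5855,-.395,.122]),n); save("w16c",im,2,(200,60,440,300))
E
```

```text
t 39.65 tcp [ 0.558  -0.3905  0.0745] yawY -95.49 z [ 0.631 -0.059 -0.773] op 0.013 F [ 0.4  0.2 -0.4]
eye tool [ 49.6   0.7 -43.5] world [ 0.5687 -0.3923  0.1396] h 0.0244 to axis mm [ 1.3 -1.1  1.2] R [[0.77, -0.096, 0.631], [-0.075, -0.995, -0.059], [0.634, -0.002, -0.773]]
```

Request:
{"method": "send_rows", "body": {"deltas": [[[2.5, -0.3, -3], [0, 0, 0], 8], [[0, 0, 0], [0, 0, 0], 36], [[0, 0, 0], [0, 0, 0], 36], [[0, 0, 0], [0, 0, 0], 36], [[0, 0, 0], [0, 0, 0], 36], [[0, 0, 0], [0, 0, 0], 36]]}}

```text
t: 40.4
eef_pos: [0.5604, -0.391, 0.0719]
ee_rot: [[0.769, -0.096, 0.632], [-0.075, -0.995, -0.06], [0.634, -0.002, -0.773]]
contact_force: [-0.0, 0.4, 0.2]
opening: 0.0355
finger_force: 0.0
```

Request:
{"method": "send_rows", "body": {"deltas": [[[-8, 0.8, 10], [0, 0, 0], 36], [[-25, 2.5, 30], [0, 0, 0], 36], [[-32, 3, 38], [0, 0, 0], 36], [[-32, 3, 38], [0, 0, 0], 36], [[0, 0, 20], [0, 0, 0], 36], [[0, 0, 0], [0, 0, 0], 36], [[0, 0, 0], [0, 0, 0], 36]]}}

```text
t: 41.28
eef_pos: [0.4632, -0.3812, 0.2074]
ee_rot: [[0.77, -0.096, 0.631], [-0.075, -0.995, -0.059], [0.634, -0.002, -0.773]]
contact_force: [-0.6, 0.5, -0.1]
opening: 0.0361
finger_force: 0.0
```

```bash
python3 - <<'E'
from h import *
C,im,d=shot("w17"); s=get_state(); print(s["ee_rot"].round(3).tolist(),s["qpos"].round(1))
a,_=snapshot("scene"); b,db=snapshot("top"); np.savez("top1.npz",im=b,d=db); save("m17",np.vstack([np.hstack([cv2.resize(im,(400,250)),cv2.resize(a,(400,250))]),cv2.resize(b[100:260,220:520],(800,427))[:340]]))
T=cal("top")
import h; h.HUE["copper"]=[(0,18)]; scoop(T,b,"copper",db.astype(float),guess=(.543,.04),rad=.10)
E
```

```text
t 41.33 tcp [ 0.4633 -0.381   0.2069] yawY -95.49 z [ 0.631 -0.058 -0.774] op 0.0358 F [0.6 0.1 0.2]
[[0.77, -0.096, 0.631], [-0.076, -0.995, -0.058], [0.634, -0.003, -0.774]] [-70.1  21.5 111.5  56.4  43.5 -16. ]
copper area 421.5
 hole at px 301.4 222.6 area 31.5 world [0.4703 0.0295 0.016 ]
 hole at px 295.0 218.0 area 22.0 world [0.4829 0.0472 0.016 ]
 hole at px 302.3 215.5 area 49.0 world [0.4899 0.027  0.016 ]
 hole at px 293.1 175.8 area 53.5 world [0.6006 0.0535 0.016 ]
 length mm 162.01154675589825 ends [0.4606 0.0284] [0.6202 0.0561]
 handle pts [0.5266 0.0399] [0.5705 0.0505] az 13.6
```

View pics/m17.png

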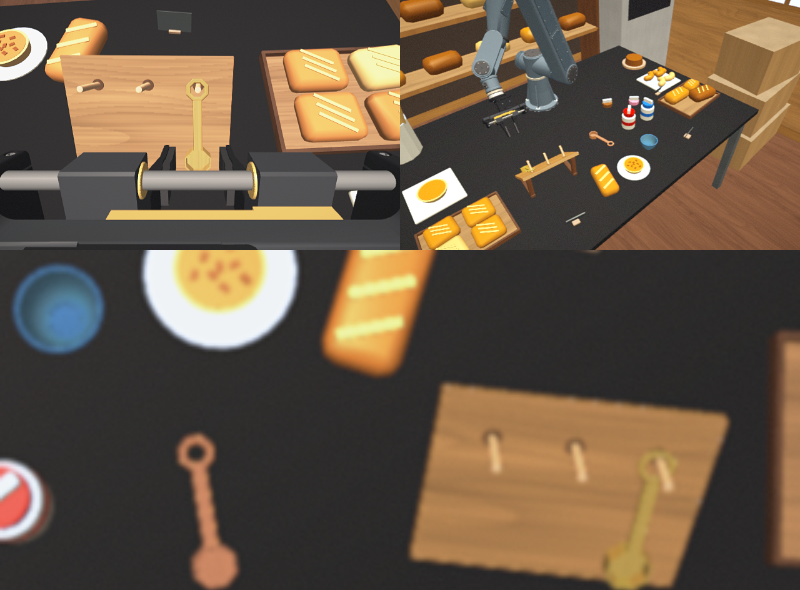

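Brass hangs on peg 3: in the wrist panel its eye rings the right-hand peg at about (198,88), and the top panel agrees. Copper is unmoved. Now go and untilt over the copper scoop.

Request:
{"method": "send_rows", "body": {"deltas": [[[0, 20, 15], [0.0137, 0.139, 0], 36], [[5, 40, 10], [0.0137, 0.139, 0], 36], [[10, 45, 0], [0.0137, 0.139, 0], 36], [[10, 45, 0], [0.0137, 0.139, 0], 40], [[10, 45, 0], [0.0137, 0.139, 0], 40], [[10, 45, 0], [0, 0, 0.09], 40], [[10, 45, 0], [0, 0, 0.09], 40], [[10, 45, 0], [0, 0, 0.09], 40]]}}

```text
t: 42.42
eef_pos: [0.5283, -0.0634, 0.2242]
ee_rot: [[0.982, 0.179, 0.059], [0.178, -0.984, 0.034], [0.064, -0.023, -0.998]]
contact_force: [1.3, 0.6, 0.6]
opening: 0.0403
finger_force: 0.0
```

Request:
{"method": "send_rows", "body": {"deltas": [[[10, 45, 0], [0, 0, 0], 40], [[12, 45, 0], [0, 0, 0], 40], [[0, 5, 0], [0, 0, 0], 40], [[0, 0, 0], [0, 0, 0], 40], [[0, 0, 0], [0, 0, 0], 40]]}}

```text
t: 43.05
eef_pos: [0.55, 0.0284, 0.225]
ee_rot: [[0.983, 0.174, 0.06], [0.173, -0.984, 0.032], [0.065, -0.021, -0.998]]
contact_force: [-0.9, 0.6, -0.1]
opening: 0.0402
finger_force: 0.0
```

```bash
cat >> h.py <<'E'
def scoopz(C,d,guess,rad=.10):
    P=cloud(C,d); m=((P[...,2]>.008)&(P[...,2]<.03)&(np.hypot(P[...,0]-guess[0],P[...,1]-guess[1])<rad)).astype(np.uint8)
    cs,hi=cv2.findContours(m,cv2.RETR_CCOMP,cv2.CHAIN_APPROX_NONE)
    i=max((k for k in range(len(cs)) if hi[0][k][3]<0),key=lambda k:cv2.contourArea(cs[k]))
    for k in range(len(cs)):
        M=cv2.moments(cs[k])
        if hi[0][k][3]==i and M["m00"]>40: print("hole",M["m00"],cast(C,M["m10"]/M["m00"],M["m01"]/M["m00"],.016).round(4))
    f=np.zeros_like(m); cv2.drawContours(f,cs,i,1,-1); vv,uu=np.nonzero(f); q=on(C,np.c_[uu,vv],.018)
    r=cv2.minAreaRect((q*1000).astype(np.float32)); print("rect",r)
    xs=[]
    for x0 in np.arange(.52,.575,.01):
        w=abs(q[:,0]-x0)<.002; xs.append((x0,(q[w,1].min()+q[w,1].max())/2))
    p=np.polyfit(*np.array(xs).T,1); print("handle y at x",np.round(xs,4).tolist(),"az",np.degrees(np.arctan(p[0])).round(2))
E
python3 - <<'E'
from h import *
C,im,d=shot("w18",False); print(get_state()["qpos"].round(1)); scoopz(C,d,(.541,.042))
E
```

```text
t 43.1 tcp [0.5501 0.0282 0.2252] yawY -79.98 z [ 0.06   0.032 -0.998] op 0.04 F [ 0.  -0.1 -0. ]
[-10.2  20.3  93.2   2.7  63.4  68.7]
hole 660.5 [0.4825 0.0351 0.016 ]
hole 281.0 [0.5999 0.0556 0.016 ]
rect ((537.9609375, 45.700469970703125), (158.1660919189453, 42.813873291015625), 10.225234985351562)
handle y at x [[0.52, 0.042], [0.53, 0.0431], [0.54, 0.0448], [0.55, 0.0464], [0.56, 0.0481], [0.57, 0.0498]] az 9.06
```

Request:
{"method": "send_rows", "body": {"deltas": [[[0.5, 18, -10], [-0.032, 0.06, 0], 40], [[0, 0, -45], [0, 0, 0], 40], [[0, 0, -50], [0, 0, 0], 40], [[0, 0, -50], [0, 0, 0], 40], [[0, 0, -45], [0, 0, 0], 40], [[0, 0, -25], [0, 0, 0], 40], [[0, 0, -10], [0, 0, 0], 40], [[0, 0, 0], [0, 0, 0], 40]]}}

```text
t: 44.1
eef_pos: [0.5509, 0.0467, -0.0096]
ee_rot: [[0.985, 0.174, 0.001], [0.174, -0.985, 0.0], [0.001, 0.0, -1.0]]
contact_force: [-0.6, 1.1, 0.1]
opening: 0.0399
finger_force: 0.0
```

Request:
{"method": "send_rows", "body": {"deltas": [[[0, 0, -6], [0, 0, 0], 40], [[0, 0, -6], [0, 0, 0], 40], [[0, 0, 0], [0, 0, 0], 40]]}}

```text
t: 44.48
eef_pos: [0.5508, 0.0475, -0.0214]
ee_rot: [[0.985, 0.175, 0.001], [0.175, -0.985, 0.0], [0.001, 0.0, -1.0]]
contact_force: [-0.9, 0.1, 0.4]
opening: 0.0404
finger_force: 0.0
```

Request:
{"method": "send_rows", "body": {"deltas": [[[0, 0, -6], [0, 0, 0], 40], [[0, 0, 0], [0, 0, 0], 40], [[0, 0, 0], [0, 0, 0], 8], [[0, 0, 0], [0, 0, 0], 8], [[0, 0, 0], [0, 0, 0], 8], [[0, 0, 0], [0, 0, 0], 8], [[0, 0, 0], [0, 0, 0], 8], [[0, 0, 0], [0, 0, 0], 8]]}}

```text
t: 45.48
eef_pos: [0.5509, 0.0474, -0.0274]
ee_rot: [[0.985, 0.175, 0.001], [0.175, -0.985, 0.0], [0.001, 0.0, -1.0]]
contact_force: [0.4, -1.2, 0.5]
opening: 0.0132
finger_force: 60.0
```

Copper gripped. Lift and carry to peg 1.

Request:
{"method": "send_rows", "body": {"deltas": [[[0, 0, 15], [0, 0, 0], 8], [[0, 0, 45], [0, 0, 0], 8], [[0, 0, 50], [0, 0, 0], 8], [[0, 0, 50], [0, 0, 0], 8], [[0, 0, 50], [0, 0, -0.05], 8], [[0, -20, 45], [0, 0, -0.06], 8], [[-3, -35, 8], [0, 0, -0.06], 8], [[-3, -35, 0], [0, 0, -0.06], 8]]}}

```text
t: 46.48
eef_pos: [0.5452, -0.0433, 0.2381]
ee_rot: [[0.998, -0.055, 0.005], [-0.055, -0.998, -0.001], [0.005, 0.001, -1.0]]
contact_force: [-0.2, -0.3, -1.3]
opening: 0.013
finger_force: 60.0
```

Request:
{"method": "send_rows", "body": {"deltas": [[[-3, -35, 0], [0, 0, -0.042], 8], [[-3, -35, 0], [-0.0098, -0.099, 0], 8], [[-3, -35, 0], [-0.0098, -0.099, 0], 8], [[-3, -35, 0], [-0.0098, -0.099, 0], 8], [[-3, -37, 0], [-0.0098, -0.099, 0], 8], [[0, 0, 0], [-0.0098, -0.099, 0], 8], [[0, 0, 0], [-0.0098, -0.099, 0], 8], [[0, 0, 0], [-0.0098, -0.099, 0], 8]]}}

```text
t: 47.48
eef_pos: [0.5298, -0.218, 0.2363]
ee_rot: [[0.771, -0.093, 0.63], [-0.073, -0.996, -0.059], [0.632, -0.0, -0.775]]
contact_force: [0.8, 0.5, -0.6]
opening: 0.0129
finger_force: 60.0
```

Request:
{"method": "send_rows", "body": {"deltas": [[[0, 0, 0], [0, 0, 0], 8], [[0, 0, 0], [0, 0, 0], 8], [[0, 0, 0], [0, 0, 0], 8]]}}

```text
t: 47.85
eef_pos: [0.5313, -0.2188, 0.2363]
ee_rot: [[0.773, -0.092, 0.628], [-0.071, -0.996, -0.058], [0.63, 0.0, -0.776]]
contact_force: [-0.5, -0.4, -0.4]
opening: 0.0129
finger_force: 60.0
```

```bash
python3 - <<'E'
from h import *
n=np.array([-.637,.065,.768]); C,im,d=shot("w19",False); L=eye(C,d,np.array([.602,-.237,.1215]),n); print(get_state()["qpos"].round(1))
E
```

```text
t 47.9 tcp [ 0.5312 -0.2186  0.2362] yawY -95.29 z [ 0.628 -0.058 -0.776] op 0.0131 F [-0.   0.1 -0.3]
eye tool [ 49.6   0.2 -43.5] world [ 0.5423 -0.2199  0.3012] h 0.1772 to axis mm [-53.2  -5.6 -43.7] R [[0.773, -0.092, 0.628], [-0.072, -0.996, -0.058], [0.63, 0.0, -0.776]]
[-4.930e+01  1.380e+01  1.177e+02  5.730e+01  3.140e+01  1.000e-01]
```

Request:
{"method": "send_rows", "body": {"deltas": [[[2, -4, -38], [0, 0, 0], 8], [[2, -4, -38], [0, 0, 0], 8], [[1.5, -3.5, -38], [0, 0, 0], 8], [[0, 0, 0], [0, 0, 0], 8], [[0, 0, 0], [0, 0, 0], 8], [[0, 0, 0], [0, 0, 0], 8]]}}

```text
t: 48.65
eef_pos: [0.5367, -0.2303, 0.1234]
ee_rot: [[0.772, -0.093, 0.629], [-0.071, -0.996, -0.059], [0.632, 0.001, -0.775]]
contact_force: [-0.4, 0.1, -0.4]
opening: 0.0127
finger_force: 60.0
```

```bash
python3 - <<'E'
from h import *
n=np.array([-.637,.065,.768]); r=np.array([.602,-.237,.1215]); C,im,d=shot("w20",False); L=eye(C,d,r,n)
# peg seen through the hole: bright points between the ring and the board
P=cloud(C,d); h=(P-r)@n; ax=(P-r)-h[...,None]*n; w=(h>.03)&(h<.062)&(np.linalg.norm(ax,axis=-1)<.015)
q=P[w]; print(w.sum(),"peg pts off axis mm",(ax[w].mean(0)*1000).round(1),"hmax",h[w].max().round(4))
m=w&(h>.052); vv,uu=np.nonzero(m); print("tip px",uu.mean(),vv.mean(),"n",m.sum(),"pred axis tip px",proj(C,r+.055*n), "tip pts mean off",(ax[m].mean(0)*1000).round(1))
E
```

```text
t 48.7 tcp [ 0.5366 -0.2303  0.1234] yawY -95.33 z [ 0.629 -0.06  -0.775] op 0.0133 F [-1.   1.3 -0.8]
eye tool [ 49.6   0.1 -43.5] world [ 0.5475 -0.2314  0.1884] h 0.0865 to axis mm [-0.6 -0.  -0.5] R [[0.772, -0.093, 0.629], [-0.071, -0.996, -0.06], [0.632, 0.001, -0.775]]
272 peg pts off axis mm [0.7 1.8 0.5] hmax 0.0563
tip px 312.05555555555554 150.66161616161617 n 198 pred axis tip px [315.81834174 150.54254813] tip pts mean off [ 0.1  2.1 -0.1]
```

Request:
{"method": "send_rows", "body": {"deltas": [[[0, 2, 0], [0, 0, 0], 8], [[8.4, -0.9, -10.1], [0, 0, 0], 8], [[8.4, -0.9, -10.1], [0, 0, 0], 8], [[8.4, -0.9, -10.1], [0, 0, 0], 8], [[0, 0, 0], [0, 0, 0], 8]]}}

```text
t: 49.32
eef_pos: [0.5614, -0.2305, 0.0911]
ee_rot: [[0.773, -0.093, 0.627], [-0.073, -0.996, -0.058], [0.63, -0.001, -0.777]]
contact_force: [-1.1, 0.1, -0.4]
opening: 0.0128
finger_force: 60.0
```

Request:
{"method": "send_rows", "body": {"deltas": [[[8.4, -0.9, -10.1], [0, 0, 0], 8], [[7.5, -0.8, -9], [0, 0, 0], 8], [[0, 0, 0], [0, 0, 0], 8]]}}

```text
t: 49.7
eef_pos: [0.5772, -0.2322, 0.0717]
ee_rot: [[0.773, -0.093, 0.627], [-0.073, -0.996, -0.058], [0.63, -0.001, -0.777]]
contact_force: [1.1, -0.6, -0.9]
opening: 0.0129
finger_force: 60.0
```

```bash
python3 - <<'E'
from h import *
n=np.array([-.637,.065,.768]); r=np.array([.602,-.235,.1215]); C,im,d=shot("w21",False); L=eye(C,d,r,n)
P=cloud(C,d); h=(P-r)@n; ax=(P-r)-h[...,None]*n; m=(h>.045)&(h<.062)&(np.linalg.norm(ax,axis=-1)<.012); print("peg tip pts above the eye",m.sum(),(ax[m].mean(0)*1000).round(1))
E
```

```text
t 49.75 tcp [ 0.577  -0.2321  0.0719] yawY -95.35 z [ 0.627 -0.058 -0.777] op 0.0127 F [-0.3  0.  -0.9]
eye tool [ 49.6   0.2 -43.5] world [ 0.5881 -0.2335  0.137 ] h 0.0209 to axis mm [ 0.7 -0.2  0.6] R [[0.773, -0.093, 0.627], [-0.073, -0.996, -0.058], [0.63, -0.001, -0.777]]
peg tip pts above the eye 529 [ 0.4 -0.   0.4]
```

The eye is threaded on the peg at h = 21 mm. Release, retract, and check everything.

Request:
{"method": "send_rows", "body": {"deltas": [[[0, 0, 0], [0, 0, 0], 36], [[0, 0, 0], [0, 0, 0], 36], [[0, 0, 0], [0, 0, 0], 36], [[0, 0, 0], [0, 0, 0], 36], [[0, 0, 0], [0, 0, 0], 36]]}}

```text
t: 50.38
eef_pos: [0.577, -0.2324, 0.072]
ee_rot: [[0.773, -0.093, 0.627], [-0.073, -0.996, -0.058], [0.63, -0.001, -0.777]]
contact_force: [-0.0, -0.6, 0.2]
opening: 0.0357
finger_force: 0.0
```

Request:
{"method": "send_rows", "body": {"deltas": [[[-8, 0.8, 10], [0, 0, 0], 36], [[-25, 2.5, 30], [0, 0, 0], 36], [[-32, 3, 38], [0, 0, 0], 36], [[-32, 3, 38], [0, 0, 0], 36], [[0, 0, 20], [0, 0, 0], 36], [[0, 0, 0], [0, 0, 0], 36], [[0, 0, 0], [0, 0, 0], 36], [[0, 0, 0], [0, 0, 0], 36]]}}

```text
t: 51.38
eef_pos: [0.4799, -0.2224, 0.2067]
ee_rot: [[0.774, -0.093, 0.626], [-0.074, -0.996, -0.056], [0.629, -0.003, -0.778]]
contact_force: [0.1, -0.1, -0.0]
opening: 0.036
finger_force: 0.0
```

```bash
python3 - <<'E'
from h import *
n=np.array([-.637,.065,.768]); C,im,d=shot("w22",False); P=cloud(C,d)
T=cal("top"); b,db=snapshot("top"); db=db.astype(float); Q=cloud(T,db)
for nm,r in(("peg1",np.array([.602,-.235,.1215])),("peg3",np.array([.5855,-.394,.122]))):
  for cn,X in(("wrist",P),("top",Q)):
    h=(X-r)@n; ax=(X-r)-h[...,None]*n; u=np.array([.769,-.073,.635]); y=np.cross(n,u); a=ax@u; c=ax@y
    near=np.hypot(a,c)
    print(nm,cn,"peg pts",((h>.04)&(h<.06)&(near<.01)).sum(),"ring pts",((h>.008)&(h<.035)&(near<.025)&(near>.006)).sum(),"ring mid (u,y) mm",[ (v[(h>.008)&(h<.035)&(near<.03)&(near>.006)].mean()*1000).round(1) for v in(a,c)],"cup pts",((h>.008)&(h<.05)&(a<-.1)&(a>-.15)&(abs(c)<.05)).sum())
for c,g in(("red",(.5447,.2435)),("blue",(.561,.3835))): lid(T,b,db,c,g,.0835)
E
```

```text
t 51.42 tcp [ 0.4799 -0.2225  0.2067] yawY -95.33 z [ 0.626 -0.056 -0.778] op 0.0358 F [-0.7  0.9  0.5]
peg1 wrist peg pts 106 ring pts 719 ring mid (u,y) mm [np.float64(-8.0), np.float64(0.2)] cup pts 551
peg1 top peg pts 18 ring pts 94 ring mid (u,y) mm [np.float64(-4.7), np.float64(-1.4)] cup pts 109
peg3 wrist peg pts 172 ring pts 630 ring mid (u,y) mm [np.float64(-9.8), np.float64(4.2)] cup pts 160
peg3 top peg pts 23 ring pts 86 ring mid (u,y) mm [np.float64(-6.4), np.float64(0.5)] cup pts 115
red bar [0.545  0.2416] size [14.3 55.8] ang 128.9 n 124 z 0.1285 capz 0.1077
blue bar [0.5602 0.3805] size [54.3 15.3] ang 1.9 n 122 z 0.1286 capz 0.1069
```

```bash
python3 - <<'E'
from h import *
T=cal("top"); b,d=snapshot("top"); Q=cloud(T,d.astype(float)); m=((Q[...,2]>.007)&(Q[...,2]<.6)&(abs(Q[...,1])<1)&(Q[...,0]<1)).astype(np.uint8)
k,l,st,ce=cv2.connectedComponentsWithStats(m)
for i in range(1,k):
    if st[i,4]>60: print(st[i].tolist(),Q[l==i].mean(0).round(3),np.median(b[l==i],0),"zmax",Q[l==i][:,2].max().round(3))
E
```

```text
[275, 81, 57, 56, 2248] [0.792 0.028 0.02 ] [239. 243. 240.] zmax 0.041
[341, 85, 44, 63, 1781] [ 0.763 -0.137  0.048] [235. 173.  84.] zmax 0.061
[425, 84, 35, 16, 348] [ 0.839 -0.363  0.029] [50. 51. 50.] zmax 0.051
[147, 86, 35, 17, 353] [0.829 0.416 0.028] [47. 49. 48.] zmax 0.05
[226, 105, 33, 33, 715] [0.75  0.198 0.032] [ 71. 106. 134.] zmax 0.062
[0, 122, 120, 93, 9919] [0.617 0.696 0.04 ] [180. 125.  77.] zmax 0.084
[507, 131, 131, 94, 10925] [ 0.597 -0.715  0.035] [206. 135.  77.] zmax 0.061
[357, 151, 136, 225, 14402] [ 0.445 -0.254  0.273] [138. 116.  80.] zmax 0.6
[154, 174, 36, 30, 838] [0.556 0.369 0.09 ] [112. 181. 238.] zmax 0.137
[207, 180, 33, 30, 744] [0.541 0.233 0.095] [231.5 136.  137.5] zmax 0.136
[0, 227, 106, 86, 6581] [0.344 0.731 0.033] [229. 230. 214.] zmax 0.097
[144, 234, 25, 23, 448] [0.407 0.425 0.029] [238. 226. 238.] zmax 0.052
[548, 245, 85, 83, 6504] [ 0.3   -0.757  0.02 ] [239. 243. 246.] zmax 0.046
[196, 268, 24, 24, 442] [0.314 0.283 0.029] [215. 143.  93.] zmax 0.052
[224, 319, 69, 81, 1544] [0.234 0.111 0.455] [55. 60. 63.] zmax 0.6
[0, 343, 52, 57, 2548] [0.071 0.763 0.041] [183. 108.  61.] zmax 0.076
```

No third scoop anywhere, so everything is in place.

```bash
python3 -c "
from workcell import job_done; print(job_done())"
```

```text
the job is handed in; nothing more can be done
None
```

Handed in: the red and blue lids are screwed down to the stop on their own canisters, and the only two scoops present hang one to a peg, brass on peg 3 and copper on peg 1. The bystanders and look-alikes were not touched.

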